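# Shut the spark pen and start its extractor

## Task

Make the spark pen ready for grinding: lay the length of square tube that lies in the gate's way flat in the offcut tray without dropping it from a height, then push the gate shut until its sprung tongue snaps in behind the strike, and then throw the extractor's lever fully over to on. Reach in tilted beneath the extraction pipe without knocking against it, and leave the other things where they are.

Things in the scene. Friction and masses are not known exactly. Their poses are not given: they have to be found in the camera images.
- pen: Fixed spark pen: low brown steel screens (306 mm wide, 250 deep, 120 high, back one 70) round a blue bench vice, open on top. Origin on the table in the middle of the gateway; x points into the pen (away from the robot, square to the shut gate), y along the gateway to the hinge side, z up. Turned up to 0.15 rad.
- gate (a joint): Gate angle: 0 shut (stop at -0.01), positive open, free edge towards the robot; starts at 1.35 to 1.6 rad, stays where left (friction 0.1 N m). Brown steel panel, 188 mm from hinge to edge, 12 mm thick, 8 to 85 mm above the table. The last 0.15 rad are stiff, about 7 N at the edge, as the tongue is pressed in; it latches at about 0.015 rad, so push it right to its stop.
- tongue (a joint): Travel of the sprung sloped steel tongue on the gate's free edge: 0 fully out (14 mm beyond the edge, 26 mm high, 45 mm above the table), positive pressed in, up to 0.014 m. The strike, an upright 10 mm steel pin at pen x = -16 mm, y = -97 mm, presses it in by about 10 mm as the gate shuts; then it snaps out behind the pin.
- gate_hinge (a point): Point on the gate's upright hinge axis at table height, at pen x = 0, y = +100 mm. Its x is square to the panel, pointing to the pen-side face; the panel runs from here along its -y.
- gate_push (a point): Good point to push: on the gate's outer face (the side away from the pen), 140 mm from the hinge axis, 60 mm above the table. Its x points through the panel, the way the gate shuts.
- duct_low (a point): Middle of the underside of the fixed aluminium extraction pipe above the gateway, 60 mm in diameter, 340 mm long along the pen's y. This point is 250 mm above the table; the pipe covers pen x from -50 to +10 mm, so a tool pointing straight down cannot push the gate home, but one tilted about 35 degrees, coming in beneath the pipe from the robot's side, can.
- tube_center (a point): Centre of the loose length of square steel tube (dark, 140 mm long, 40 x 40 mm, open ends, about 0.45 kg) lying flat on the table in the gate's way. x is its length, z up when it lies as at the start; the centre is then 20 mm above the table.
- tray: Fixed grey offcut tray, 220 mm along its x, 150 mm along its y, walls 4 mm thick and 45 mm high, floor 4 mm thick. Origin under its centre at table height. It stands to the left or the right of the pen.
- extractor: Fixed grey control box of the extractor, 150 x 110 mm, 60 mm high, with the lever on top. Origin under its centre at table height. It stands on the other side of the pen from the tray. The lever swings towards its +x (away from the robot).
- lever (a joint): Lever of the extractor: 0 to 0.15 rad at the start (off, leaning towards the box's -x, the robot), 1.0 is fully on (leaning to +x). It stays where it is left; about 1 N at the knob moves it. It pivots about the box's y direction, 82 mm above the table.
- lever_tip (a point): Centre of the lever's black ball knob, 26 mm in diameter, on a 10 mm thick rod, 80 mm from the pivot; about 152 mm above the table when off or on.
- block: Bystander, leave alone: wooden block, 80 x 40 x 35 mm, on the table in front of the pen.
- discs: Bystander, leave alone: stack of dark grinding discs, 100 mm across, 20 mm high, inside the pen.
- brush: Bystander, leave alone: long wooden brush lying beside the pen.
- wrench: Bystander, leave alone: steel wrench lying beside the pen.
- coupling: Bystander, leave alone: steel pipe coupling (a short thick ring, 80 mm across, 60 mm high) standing at the back left.
- spray: Bystander, leave alone: aluminium can standing at the back right, 60 mm across, 170 mm high.
- jar: Bystander, leave alone: glass jar near the robot, 70 mm across, 90 mm high.
There are look-alikes about, which are no part of the job. What is shaped like the extractor but blue is not meant.

How it is judged:
By the outcome, as a careful person would: the job done as asked, in the order asked, and still so for the second after the job is handed in, with the robot touching nothing.
It also fails if it takes over 72 s, if anything falls off the work surface, if the arm or the gripper's body presses on something with over 40 N, if the wrist force passes 120 N, or if a joint passes its speed limit or range.

## Robot

A 6-joint arm with a two-finger parallel gripper is mounted at the origin on the work surface. World frame = base frame: x ahead of the robot, y to its left, z up, the work surface at z = 0. Lengths are in mm, angles in rad, forces in N, time in s.
With the tool pointing down it reaches from about 300 to 1000 mm from the base axis. Payload 5.1 kg.
Tool frame: the origin (TCP) lies at the very end of the fingers, on their centre line; the grasp point (between the pads) lies 19 mm behind it; z points along the fingers, x is the direction in which the jaws open and shut, and the axes are right-handed (so a half turn about z gives the same grasp; the last joint's range is limited). The gripper opens to 95 mm and grips with 3 to 60 N. Pads are 20 mm wide; open, the fingers measure 119 mm over their backs; the gripper's body (75 mm by 180 mm) begins 59 mm behind the grasp point.
Start: joints at [1.233, 0.124, 1.65, -0, 1.367, -0.083], TCP at [163.856, 628.996, 214.656] pointing down, gripper open.
Joint ranges: [-2.61, 2.61], [-1.02, 2.33], [0.03, 2.71], [-1.35, 4.49], [0.32, 2.68], [-2.91, 2.91]. Speed limits (rad/s): [2.57, 2.57, 3.14, 3.14, 3.14, 3.14].

## Interface

Orientations are given as a unit quaternion [x, y, z, w].
In Python, from rig import ctrl, optics, workorder gives the robot as it stands. The module is installed in compiled form; this text tells all that it offers.
- The arm moves only by the tool servo_tool, never from a script. Its argument "steps" is a list that holds one entry, the list of rows, each a list of 4 numbers: the shift along the world's x, y, z in mm, then the turn about the world's z in rad. In form: [[[dx, dy, dz, twist], ...]]. A call has exactly 8 rows; each row shifts and turns the pose as measured when the row begins; what a row does not reach is not made up. A row lasts 1/12 s, in which the tool goes at most 41.7 mm and 7.16 degrees, less where a joint would pass 70% of its speed; a pose out of reach is approached as far as the arm can. A call with a gripper value outside its range is refused whole. "fingers" is the gripper's target within -1 to 1 (fully open at 1, half-way at 0, shut at -1), set as the call begins (left out, the last holds). The fingers move at their own pace and stop on an object; "force" is the grip in N (left out, the last holds). Time passes only in rows, so rows that do not move let the fingers close, or fill a call up. It gives the time, the measured TCP pose, the force and the opening at its end, in the units of the state.
- ctrl.state(): the state, without advancing time (a new reading comes with each control period).
- optics.grab_frame(name): name is "side" or "top" or "wrist"; returns a dict with "img" (480x640x3 uint8, red, green, blue), "camera_matrix" (3x3 intrinsics, pixels), "k1" (the pictures are not rectified: a ray, as slopes to the right and down, at radius r is drawn at 1 + k1 r^2 times it, then the intrinsics apply), "cam_to_world" (4x4, takes a point from camera to world coordinates). Camera axes: x right, y up, looking along -z (the intrinsics and any distortion apply to the point x, -y, -z); pixel columns grow to the right and rows downward; lengths in mm; the calibration is good to about 2 mm. A picture is of the moment at which its call begins. There is no depth.
- workorder.hand_in(): hands the job in, once; it reports no verdict.
The state is a dict: "clock": time; "joint_pos": joint angles; "dq": joint speeds; "tau": joint torques, N m; "tcp_pos": TCP position; "orientation": TCP orientation; "wrist_force": force on the tool from outside, world axes, zero at the start; "ft_torque": the same for the moment, N m; "gripper_width": opening from 0.0 (shut) to 1.0 (fully open).
Only numpy, scipy, OpenCV 4.12 (cv2) and the standard library are available. Lean on these libraries where they do the work, as an engineer would, in place of code of your own. Each camera call takes 0.05 s, during which the arm holds its last target.

## Working session

There is one attempt and no reset: what is moved stays moved. The work goes in short steps, Python scripts to look and compute and a tool call to move; the robot and the scene stay as the last step left them, time stands still between calls to the robot, and variables do not carry over. Pictures are saved under pics/ and viewed, and the job is handed in when it is done.

Besides the shell and the picture viewer there is one more tool, called after "Request:" by a JSON object that holds its "method" and its "body", one argument or row to a line. servo_tool: Moves the arm, as the interface text tells. Its arguments: {"type":"object","properties":{"steps":{"type":"array"},"fingers":{"type":"number"},"force":{"type":"number"}},"required":["steps"]}

```bash
mkdir -p pics
cat > h.py <<'E'
import numpy as np, cv2
from rig import ctrl, optics, workorder
from scipy.spatial.transform import Rotation as R
def grab(n,name):
    f=optics.grab_frame(n); cv2.imwrite(f'pics/{name}.png',f['img'][:,:,::-1]); np.savez(f'pics/{name}.npz',K=f['camera_matrix'],k1=f['k1'],T=f['cam_to_world']); return f
def load(name):
    d=np.load(f'pics/{name}.npz'); return d['K'],float(d['k1']),d['T']
def ray(name,u,v):
    K,k1,T=load(name)
    p=cv2.undistortPoints(np.array([[[u,v]]],float),K,np.array([k1,0,0,0,0.]))[0,0]
    d=T[:3,:3]@np.array([p[0],-p[1],-1.]); return T[:3,3],d
def at(name,u,v,z):
    o,d=ray(name,u,v); return o+d*(z-o[2])/d[2]
def proj(name,P):
    K,k1,T=load(name); P=np.atleast_2d(np.array(P,float))
    c=(P-T[:3,3])@T[:3,:3]; c=c*[1,-1,-1]
    return cv2.projectPoints(c.reshape(-1,1,3),np.zeros(3),np.zeros(3),K,np.array([k1,0,0,0,0.]))[0][:,0]
def tri(obs):
    A=np.zeros((3,3));b=np.zeros(3)
    for n,u,v in obs:
        o,d=ray(n,u,v); d=d/np.linalg.norm(d); M=np.eye(3)-np.outer(d,d); A+=M;b+=M@o
    return np.linalg.solve(A,b)
def crop(name,x0,y0,w,h,s,out):
    im=cv2.imread(f'pics/{name}.png')[y0:y0+h,x0:x0+w]; cv2.imwrite(f'pics/{out}.png',cv2.resize(im,None,fx=s,fy=s,interpolation=cv2.INTER_CUBIC))
E
python3 - <<'E'
from h import *
s=ctrl.state(); print(s)
for n in('side','top','wrist'):
    grab(n,n+'0'); K,k,T=load(n+'0'); print(n,K.round(1).tolist(),k,T.round(3).tolist())
E
```

```text
{'clock': 0.0, 'joint_pos': array([ 1.23342680e+00,  1.24493553e-01,  1.65166339e+00, -1.52296816e-05,
        1.36747553e+00, -8.25732536e-02]), 'dq': array([ 3.38444415e-04,  2.24478947e-06,  6.98972188e-04, -7.54675449e-04,
       -7.65874832e-04, -1.64182064e-03]), 'tau': array([ 2.07107354e-03, -4.17579854e+01, -3.59943438e+01,  7.76685937e-02,
        4.90045210e-02, -1.70904837e-04]), 'tcp_pos': array([163.63637346, 628.41029287, 213.40078856]), 'orientation': array([ 7.91215512e-01,  6.11536568e-01, -8.51604915e-04,  5.61282631e-04]), 'wrist_force': array([-0.29457617,  0.64218743, -0.45776784]), 'ft_torque': array([ 0.04255689, -0.02591698,  0.02710095]), 'gripper_width': 1.0002770253123419}
side [[453.9, 0.0, 320.2], [0.0, 453.9, 238.2], [0.0, 0.0, 1.0]] -0.0187916938292734 [[0.821, 0.35, -0.452, -28.596], [-0.572, 0.511, -0.642, -703.932], [0.006, 0.785, 0.619, 926.861], [0.0, 0.0, 0.0, 1.0]]
top [[463.3, 0.0, 319.5], [0.0, 463.3, 243.7], [0.0, 0.0, 1.0]] -0.06478106331187629 [[0.018, 0.999, -0.049, 432.013], [-1.0, 0.018, 0.002, 59.814], [0.003, 0.049, 0.999, 1510.299], [0.0, 0.0, 0.0, 1.0]]
wrist [[332.8, 0.0, 313.8], [0.0, 332.8, 237.5], [0.0, 0.0, 1.0]] -0.02645353331374583 [[0.251, -0.924, -0.287, 82.017], [0.968, 0.239, 0.077, 649.84], [-0.002, -0.297, 0.955, 382.371], [0.0, 0.0, 0.0, 1.0]]
```

View pics/side0.png

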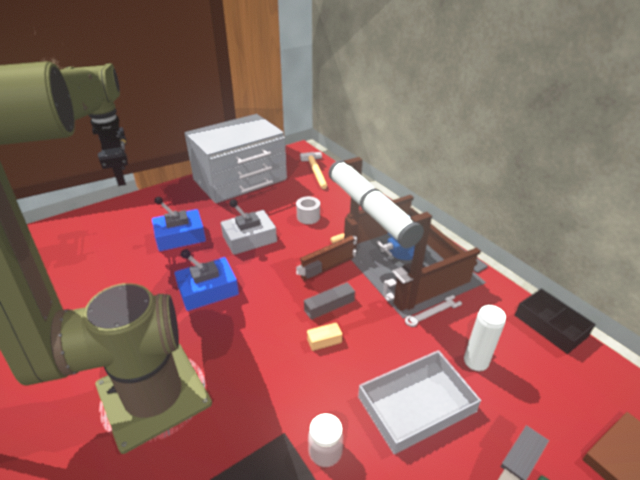

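View pics/top0.png

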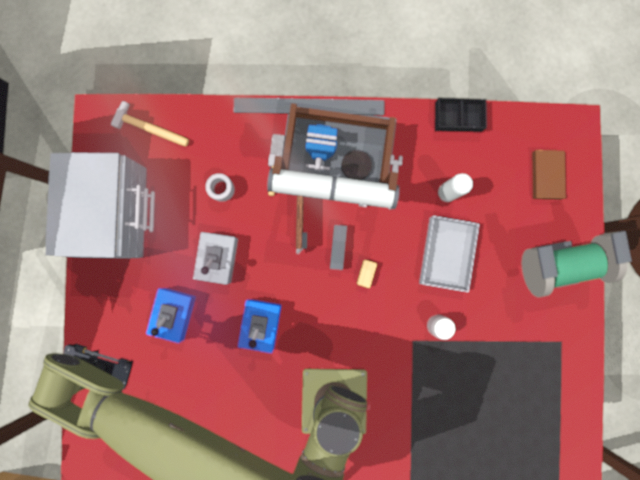

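View pics/wrist0.png

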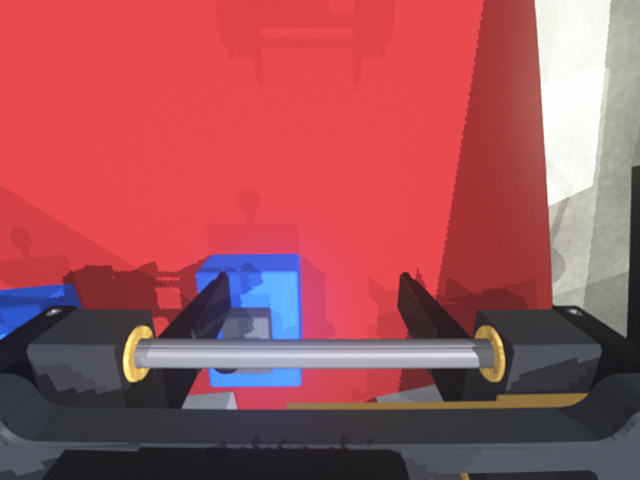

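Run:
```python
from h import *
crop('top0',260,90,160,150,5,'c1'); crop('top0',180,185,220,110,3.6,'c2'); crop('side0',280,160,200,150,4,'c3');crop('top0',410,200,80,100,6,'c4');crop('side0',200,180,100,80,8,'c5')
```

```text
(no output)
```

View pics/c1.png

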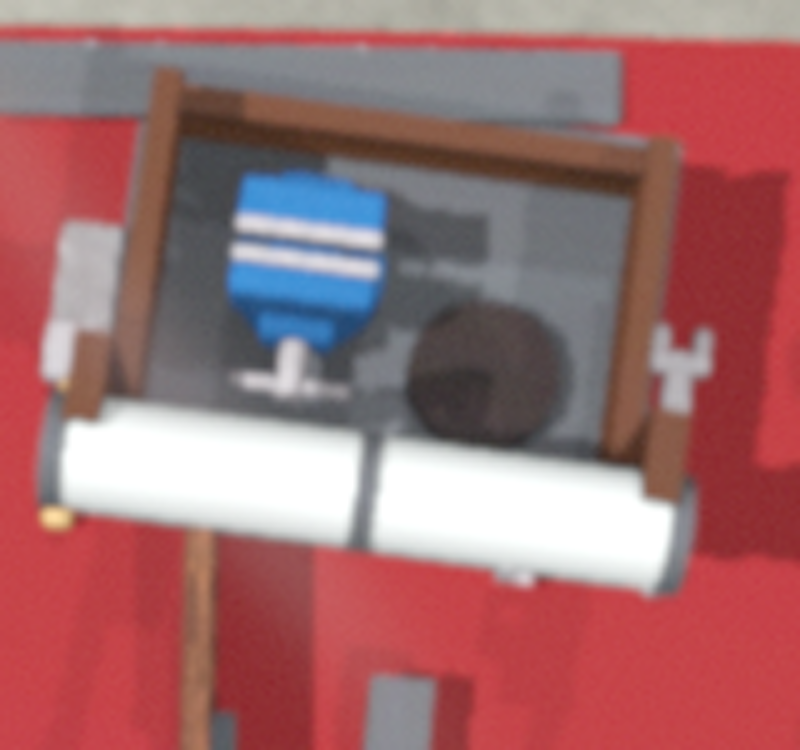

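View pics/c2.png

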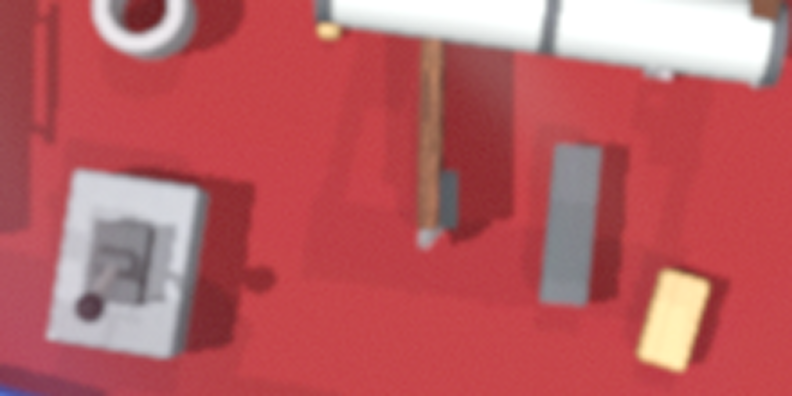

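View pics/c3.png

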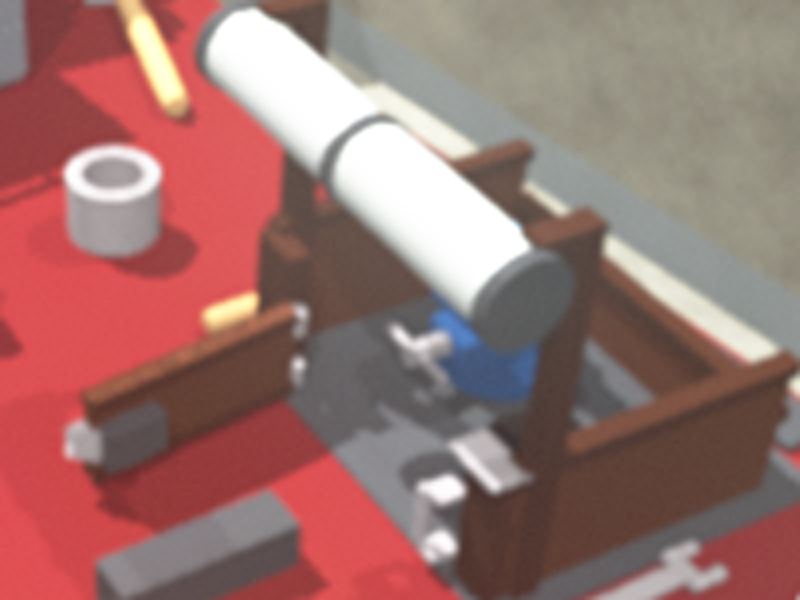

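View pics/c4.png

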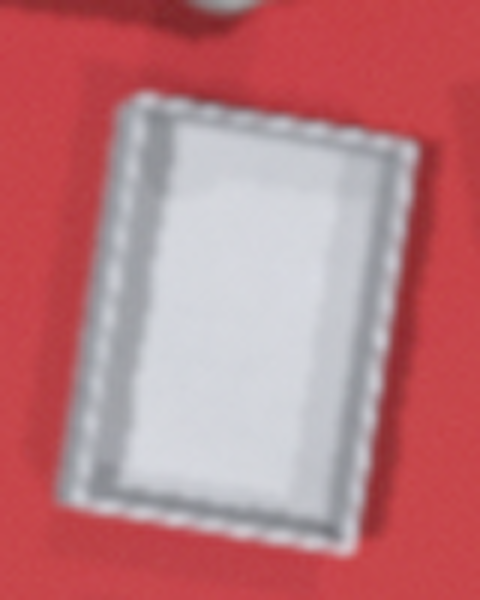

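View pics/c5.png

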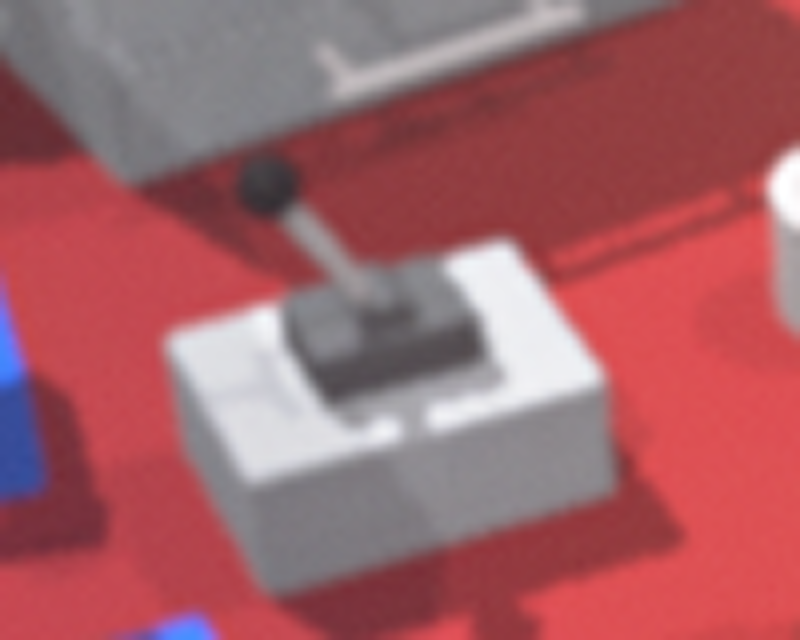

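Run:
```python
from h import *
np.set_printoptions(precision=1,suppress=True)
C=lambda pts,ox,oy,s,z:np.array([at('top0',ox+(x+.5)/s-.5,oy+(y+.5)/s-.5,z) for x,y in pts])
t=C([(556,144),(602,146),(587,305),(540,303)],180,185,3.6,40); print('tube',t[:,:2].tolist(),t.mean(0), np.linalg.norm(t-np.roll(t,1,0),axis=1), np.arctan2(*( (t[0]+t[1]-t[2]-t[3])[[1,0]])))
r=C([(132,97),(415,145),(350,550),(75,500)],410,200,6,45);print('tray',r.tolist(),r.mean(0), np.linalg.norm(r-np.roll(r,1,0),axis=1),np.arctan2(*((r[0]+r[1]-r[2]-r[3])[[1,0]])))
e=C([(78,170),(203,188),(178,355),(48,338)],180,185,3.6,60);print('ext',e.tolist(),e.mean(0), np.linalg.norm(e-np.roll(e,1,0),axis=1),np.arctan2(*((e[0]+e[1]-e[2]-e[3])[[1,0]])))
k=C([(90,307)],180,185,3.6,152);print('knob',k)
g=C([(432,40),(432,228)],180,185,3.6,85);print('gate top centre line',g)
g=C([(430,240)],180,185,3.6,55);print('tongue',g)
p=C([(50,460),(680,538)],260,90,5,280);print('pipe ends axis',p, np.linalg.norm(p[0]-p[1]),np.arctan2(p[0]-p[1],1))
w=C([(150,72),(680,147)],260,90,5,120);print('back',w,np.linalg.norm(w[0]-w[1]))
```

```text
tube [[566.4620354029146, 11.88462507464709], [565.4387537424957, -28.845503881059635], [424.7564603153897, -17.75710845830799], [425.7814633411992, 23.659564040425124]] [495.6  -2.8  40. ] [141.2  40.7 141.1  41.4] -0.0810810982060115
tray [[600.370113135026, -298.74434814748173, 45.0], [577.7836596638027, -451.34666904940855, 45.0], [361.9510251174419, -416.85885188994473, 45.0], [386.1841976106937, -269.7852422861062, 45.0]] [ 481.6 -359.2   45. ] [216.1 154.3 218.6 149.1] -0.14648773607909107
ext [[534.4431179382058, 430.10636307781107, 60.0], [520.6194760264856, 319.82620807976224, 60.0], [374.8799816334651, 337.8413457056583, 60.0], [387.31881885442874, 452.0817598447776, 60.0]] [454.3 385.   60. ] [148.8 111.1 146.8 114.9] -0.135710615213722
knob [[416.1 393.4 152. ]]
gate top centre line [[650.2 121.5  85. ]
 [488.4 118.2  85. ]]
tongue [[479. 121.  55.]]
pipe ends axis [[ 657.2  194.4  280. ]
 [ 621.4 -144.   280. ]] 340.2646345932949 [1.5 1.6 0. ]
back [[ 928.4  156.8  120. ]
 [ 887.9 -169.1  120. ]] 328.39715059333474
```

Request:
{"method": "servo_tool", "body": {
  "steps": [
    [[0,0,40,0],[0,0,40,0.05],[18,-36,10,0.05],[18,-36,0,0.05],[18,-36,0,0.024],[18,-36,0,0],[18,-36,0,0],[18,-36,0,0]]
  ],
  "fingers": 1
}}

```text
clock: 0.82
tcp_pos: [269.7, 407.2, 300.4]
orientation: [0.728, 0.686, -0.004, 0.004]
wrist_force: [0.5, -0.6, 1.0]
gripper_width: 0.998
```

Request:
{"method": "servo_tool", "body": {
  "steps": [
    [[18,-36,0,-0.01],[18,-36,0,0],[18,-36,0,0],[18,-36,0,0],[18,-36,0,0],[18,-36,0,0],[18,-36,0,0],[18,-36,0,0]]
  ]
}}

```text
clock: 1.48
tcp_pos: [413.7, 106.4, 299.1]
orientation: [0.73, 0.683, -0.002, 0.005]
wrist_force: [0.4, -0.4, 0.4]
gripper_width: 1.002
```

Request:
{"method": "servo_tool", "body": {
  "steps": [
    [[20,-30,-20,0],[20,-30,-20,0],[20,-30,-20,0],[20,-30,-20,0],[0,0,-20,0],[0,0,-20,0],[0,0,0,0],[0,0,0,0]]
  ]
}}

```text
clock: 2.15
tcp_pos: [495.2, -25.7, 177.3]
orientation: [0.735, 0.678, -0.0, 0.007]
wrist_force: [-0.1, 0.3, 0.6]
gripper_width: 1.0
```

Run:
```python
from h import *
s=ctrl.state(); print(s['tcp_pos'],s['orientation'],s['joint_pos'].round(3))
grab('wrist','w1'); grab('top','t1')
```

```text
[495.17606729 -25.70937868 177.26943147] [ 7.34959894e-01  6.78077758e-01 -4.41548756e-04  6.65676706e-03] [-0.155 -0.205  2.032 -0.009  1.304 -1.643]
```

View pics/w1.png

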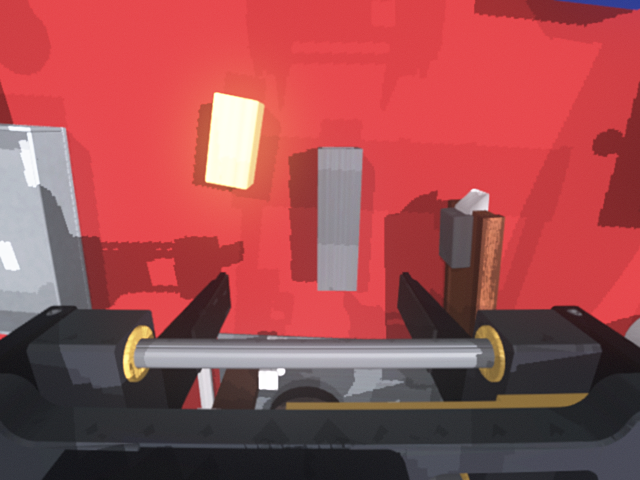

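Run:
```python
from h import *
np.set_printoptions(precision=1,suppress=True)
t=np.array([at('w1',u,v,40) for u,v in [(318,147.5),(362,149),(358,290.5),(317,290)]]);print(t.tolist(),t.mean(0),np.linalg.norm(t-np.roll(t,1,0),axis=1)); d=t[2]+t[3]-t[0]-t[1]; print(np.arctan2(d[1],d[0]))
R0=R.from_quat(ctrl.state()['orientation']).as_matrix(); print(R0)
g=[at('w1',u,v,85)for u,v in [(473,212),(503,212)]];print(g)
```

```text
[[423.6385336198812, -17.73542916858817, 40.0], [427.9798034058576, 21.14162975280556, 40.0], [566.8019059275833, 12.11228526541042, 40.0], [563.1055201257478, -29.35264921967709, 40.0]] [495.4  -3.5  40. ] [139.9  39.1 139.1  41.6]
-0.07405539146538559
[[ 0.1  1.   0. ]
 [ 1.  -0.1 -0. ]
 [-0.   0.  -1. ]]
[array([481. , 102.6,  85. ]), array([482.8, 126.9,  85. ])]
```

Request:
{"method": "servo_tool", "body": {
  "steps": [
    [[0,11,-10,0],[0,11,-10,0],[0,0,-20,0],[0,0,-20,0],[0,0,-20,0],[0,0,-20,0],[0,0,-20,0],[0,0,0,0]]
  ]
}}

```text
clock: 2.92
tcp_pos: [499.7, 8.0, 60.8]
orientation: [0.731, 0.682, 0.008, 0.014]
wrist_force: [-1.1, -0.3, -0.7]
gripper_width: 1.001
```

Request:
{"method": "servo_tool", "body": {
  "steps": [
    [[-2,-6,0,0],[-2,-5,0,0],[0,0,0,0],[0,0,0,0],[0,0,-10,0],[0,0,-10,0],[0,0,0,0],[0,0,0,0]]
  ]
}}

```text
clock: 3.58
tcp_pos: [499.4, -1.9, 45.3]
orientation: [0.73, 0.683, 0.011, 0.018]
wrist_force: [0.3, -0.1, 0.4]
gripper_width: 0.996
```

Request:
{"method": "servo_tool", "body": {
  "steps": [
    [[-3,-1,-12,0.01],[-1,0,-12,0],[0,0,-10,0],[0,0,-3,0],[0,0,0,0],[0,0,0,0],[0,0,0,0],[0,0,0,0]]
  ]
}}

```text
clock: 4.25
tcp_pos: [494.0, -3.2, 3.8]
orientation: [0.726, 0.687, 0.011, 0.017]
wrist_force: [-0.1, -0.2, 0.9]
gripper_width: 0.999
```

Run:
```python
from h import *
s=ctrl.state(); print(s['tcp_pos'],s['orientation'],s['joint_pos'].round(3)); print(R.from_quat(s['orientation']).as_matrix().round(3))
```

```text
[493.99659705  -3.15888812   3.82765494] [0.72625432 0.68713196 0.01074038 0.01699909] [-0.112 -0.008  2.176 -0.007  0.934 -1.623]
[[ 0.055  0.998  0.039]
 [ 0.998 -0.055 -0.01 ]
 [-0.008  0.039 -0.999]]
```

Request:
{"method": "servo_tool", "body": {
  "steps": [
    [[0,0,1,0],[0,0,1,0],[0,0,0,0],[0,0,0,0],[0,0,0,0],[0,0,0,0],[0,0,0,0],[0,0,0,0]]
  ],
  "fingers": -1,
  "force": 40
}}

```text
clock: 4.92
tcp_pos: [496.1, -3.3, 8.5]
orientation: [0.726, 0.687, 0.012, 0.019]
wrist_force: [0.6, -0.4, 0.5]
gripper_width: 0.498
```

Request:
{"method": "servo_tool", "body": {
  "steps": [
    [[0,0,0,0],[0,0,0,0],[0,0,0,0],[0,0,0,0],[0,0,0,0],[0,0,8,0],[0,0,10,0],[0,0,10,0]]
  ]
}}

```text
clock: 5.58
tcp_pos: [491.1, -2.9, 33.4]
orientation: [0.726, 0.687, 0.009, 0.015]
wrist_force: [-0.2, -0.7, -3.1]
gripper_width: 0.419
```

Request:
{"method": "servo_tool", "body": {
  "steps": [
    [[0,0,25,0],[0,0,25,0],[0,0,25,-0.03],[0,-20,15,-0.03],[0,-32,0,-0.03],[0,-32,0,0],[0,-32,0,0],[0,-32,0,0]]
  ]
}}

```text
clock: 6.25
tcp_pos: [488.1, -150.1, 135.1]
orientation: [0.754, 0.656, 0.01, 0.016]
wrist_force: [-0.1, 0.2, -4.2]
gripper_width: 0.42
```

Request:
{"method": "servo_tool", "body": {
  "steps": [
    [[0,-32,0,0],[0,-32,0,0],[0,-32,0,0],[0,-32,0,0],[0,-32,0,0],[0,-20,0,0],[0,0,0,0],[0,0,0,0]]
  ]
}}

```text
clock: 6.92
tcp_pos: [483.4, -344.1, 140.5]
orientation: [0.756, 0.654, 0.009, 0.017]
wrist_force: [0.3, -0.1, -3.8]
gripper_width: 0.418
```

Run:
```python
from h import *
s=ctrl.state(); print(s['tcp_pos'],s['orientation'],s['joint_pos'].round(3)); print(R.from_quat(s['orientation']).as_matrix().round(3))
grab('wrist','w2');grab('top','t2');crop('t2',340,190,160,120,5,'t2c')
```

```text
[ 483.36006281 -344.0901312   140.48641161] [0.75628068 0.65395997 0.00935941 0.01697929] [-0.716  0.034  1.874  0.015  1.197 -2.147]
[[ 0.144  0.989  0.036]
 [ 0.989 -0.144 -0.013]
 [-0.008  0.038 -0.999]]
```

View pics/w2.png

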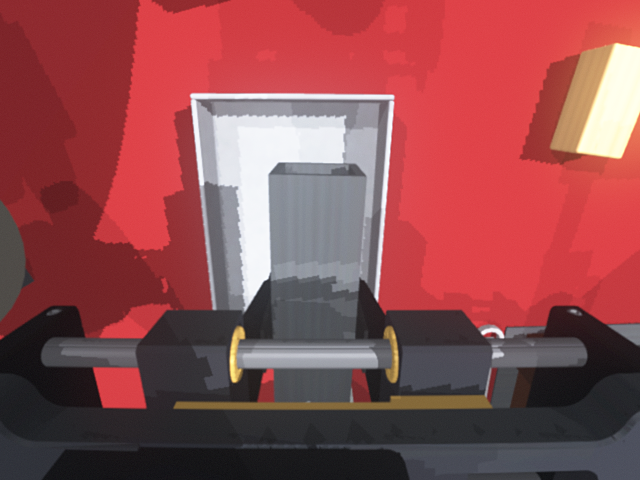

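View pics/t2c.png

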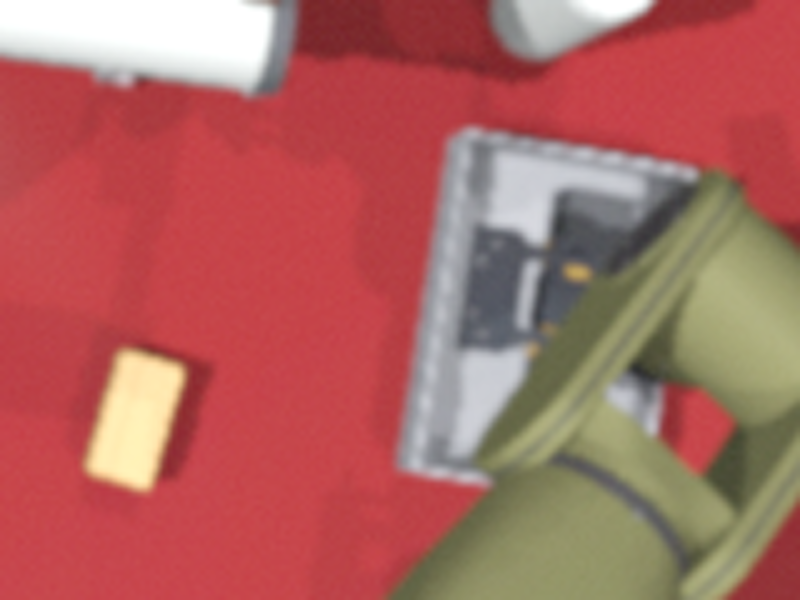

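Run:
```python
from h import *
np.set_printoptions(precision=1,suppress=True)
print(at('w2',192,95.5,45),at('w2',394,95.5,45)); print(tri([('w2',270,164.5)]*1) if 0 else [at('w2',270,164.5,180),at('w2',365,165,180)])
# project tube model: centre = tcp - 19*z
s=ctrl.state();M=R.from_quat(s['orientation']).as_matrix();c=s['tcp_pos']-19*M[:,2]+0
for a in(-70,70):
  for j in(-20,20): print(proj('w2',c+M[:,1]*a*1+M[:,0]*j-M[:,2]*20))
```

```text
[ 363.2 -417.5   45. ] [ 384.6 -271.9   45. ]
[array([ 406.6, -349.3,  180. ]), array([ 411.9, -314.2,  180. ])]
[[264.9 173.9]]
[[368.4 173.8]]
[[277.4 448.8]]
[[354.9 448.8]]
```

Request:
{"method": "servo_tool", "body": {
  "steps": [
    [[0,-8,0,0],[0,-7,0,0],[0,-1,-12,0],[0,0,-18,0],[0,0,-18,0],[0,0,-12,0],[0,0,0,0],[0,0,0,0]]
  ]
}}

```text
clock: 7.68
tcp_pos: [484.4, -355.5, 76.4]
orientation: [0.754, 0.657, 0.01, 0.017]
wrist_force: [-0.2, -0.0, -4.0]
gripper_width: 0.418
```

Request:
{"method": "servo_tool", "body": {
  "steps": [
    [[0,-3,-12,-0.01],[0,-2,-12,0],[0,0,-12,0],[0,0,-10,0],[0,0,-6,0],[0,0,-3,0],[0,0,0,0],[0,0,0,0]]
  ]
}}

```text
clock: 8.35
tcp_pos: [485.1, -361.3, 16.6]
orientation: [0.757, 0.653, 0.01, 0.018]
wrist_force: [-0.4, 0.6, -4.1]
gripper_width: 0.417
```

Request:
{"method": "servo_tool", "body": {
  "steps": [
    [[0,0,-2,0],[0,0,-2,0],[0,0,-1,0],[0,0,-1,0],[0,0,0,0],[0,0,0,0],[0,0,0,0],[0,0,0,0]]
  ]
}}

```text
clock: 9.02
tcp_pos: [487.0, -362.9, 13.6]
orientation: [0.757, 0.653, 0.01, 0.021]
wrist_force: [-0.8, -0.6, -4.8]
gripper_width: 0.419
```

Request:
{"method": "servo_tool", "body": {
  "steps": [
    [[0,0,-2,0],[0,0,-2,0],[0,0,-2,0],[0,0,-1,0],[0,0,0,0],[0,0,0,0],[0,0,0,0],[0,0,0,0]]
  ]
}}

```text
clock: 9.68
tcp_pos: [487.9, -363.7, 12.7]
orientation: [0.757, 0.653, 0.01, 0.02]
wrist_force: [-0.5, 0.6, -1.1]
gripper_width: 0.42
```

Request:
{"method": "servo_tool", "body": {
  "steps": [
    [[0,0,0,0],[0,0,0,0],[0,0,0,0],[0,0,0,0],[0,0,0,0],[0,0,0,0],[0,0,10,0],[0,0,15,0]]
  ],
  "fingers": 0.5
}}

```text
clock: 10.35
tcp_pos: [488.6, -364.4, 38.3]
orientation: [0.757, 0.653, 0.01, 0.021]
wrist_force: [-0.4, 0.6, -0.7]
gripper_width: 0.75
```

Request:
{"method": "servo_tool", "body": {
  "steps": [
    [[0,0,25,0],[0,0,35,0],[0,0,40,0],[0,0,40,0],[0,0,40,0],[0,0,40,0],[0,0,40,0],[0,0,0,0]]
  ],
  "fingers": -1
}}

```text
clock: 11.02
tcp_pos: [484.6, -360.7, 315.4]
orientation: [0.757, 0.653, 0.01, 0.022]
wrist_force: [0.7, -0.5, 1.6]
gripper_width: 0.246
```

Run:
```python
from h import *
s=ctrl.state(); print(s['tcp_pos'],s['orientation'],s['joint_pos'].round(3)); print(R.from_quat(s['orientation']).as_matrix().round(3))
grab('side','s3')
```

```text
[ 484.64804523 -360.70772768  315.35698164] [0.75695708 0.6530193  0.01043387 0.02174636] [-0.736 -0.05   1.663  0.015  1.484 -2.161]
[[ 0.147  0.988  0.044]
 [ 0.989 -0.146 -0.019]
 [-0.013  0.047 -0.999]]
```

View pics/s3.png

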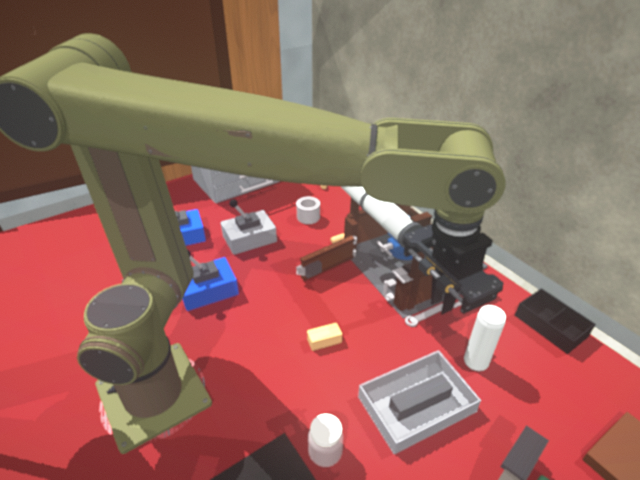

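Request:
{"method": "servo_tool", "body": {
  "steps": [
    [[0,20,36,0],[0,20,36,0],[0,20,36,0],[0,20,36,0],[0,20,36,0],[0,20,36,0],[0,20,36,0],[0,20,36,0]]
  ]
}}

```text
clock: 11.73
tcp_pos: [476.0, -196.1, 585.5]
orientation: [0.759, 0.651, 0.007, 0.005]
wrist_force: [0.7, -0.7, 0.3]
gripper_width: 0.005
```

Run:
```python
from h import *
from scipy.optimize import least_squares
s=ctrl.state(); print(s['tcp_pos'],s['orientation'],s['joint_pos'].round(3),s['clock'])
D=[((.1245,1.6517,1.3675),(649.35,213.4)),((-.205,2.032,1.304),(495.84,177.3)),((-.008,2.176,.934),(494,3.83)),((.034,1.874,1.197),(593.3,140.5)),((-.05,1.663,1.484),(604.2,315.4))]
q=s['joint_pos'];p=s['tcp_pos'];D.append(((q[1],q[2],q[4]),(np.hypot(*p[:2]),p[2])))
def fk(x,q):
    a,L,A,B,T,d=x;u=q[0]+q[1];w=u+q[2]
    return np.array([a+L*np.sin(q[0])+A*np.sin(u)-B*np.cos(u)+T*np.sin(w), d+L*np.cos(q[0])+A*np.cos(u)+B*np.sin(u)+T*np.cos(w)])
f=lambda x:np.concatenate([fk(x,a)-b for a,b in D]+[[ (x[4]-300)/50,(x[5]-400)/200]])
r=least_squares(f,[100,500,500,0,300,400]);print(r.x.round(1),r.fun.round(1))
```

```text
[ 476.00595459 -196.05096119  585.47313854] [0.75941726 0.65054635 0.00678609 0.00536877] [-0.5   -0.158  1.315  0.01   1.97  -1.913] 11.7333
[  2.3 451.8 613.2 -42.9 307.8 239.9] [-0.  -0.   0.1  0.3 -0.2  0.   0.1  0.   0.1 -0.4 -0.1  0.1  0.2 -0.8]
```

Request:
{"method": "servo_tool", "body": {
  "steps": [
    [[0,24,33,0],[0,24,33,0],[0,24,33,0],[0,24,33,0],[0,24,33,0],[0,24,33,0],[0,24,33,0],[0,24,33,0]]
  ]
}}

```text
clock: 12.4
tcp_pos: [470.7, 2.0, 853.2]
orientation: [0.76, 0.65, 0.005, 0.002]
wrist_force: [0.6, -0.2, 1.5]
gripper_width: 0.005
```

```bash
cat > st.py <<'E'
from h import *
s=ctrl.state(); M=R.from_quat(s['orientation']).as_matrix()
print(s['clock'],s['tcp_pos'].round(1),s['joint_pos'].round(3),'F',s['wrist_force'].round(1)); print('z',M[:,2].round(3),'jaw',M[:,0].round(3),'tilt deg',np.degrees(np.arccos(-M[2,2])).round(1))
E
python3 st.py
```

```text
12.4 [470.7   2.  853.2] [-0.112  0.168  0.447  0.007  2.516 -1.521] F [ 0.6 -0.2  1.5]
z [ 0.011  0.003 -1.   ] jaw [0.156 0.988 0.004] tilt deg 0.6
```

Request:
{"method": "servo_tool", "body": {
  "steps": [
    [[0,0,20,0],[0,0,20,0],[0,0,20,0],[0,0,20,0],[0,0,20,0],[0,0,20,0],[0,0,0,0],[0,0,0,0]]
  ]
}}

```text
clock: 13.07
tcp_pos: [461.0, 5.4, 903.1]
orientation: [0.758, 0.652, 0.025, 0.022]
wrist_force: [-0.1, 0.6, -0.3]
gripper_width: 0.004
```

```bash
python3 st.py
```

```text
13.0667 [461.    5.4 903.1] [-0.109  0.37   0.025  0.014  2.681 -1.517] F [-0.1  0.6 -0.3]
z [ 0.066 -0.001 -0.998] jaw [0.149 0.989 0.009] tilt deg 3.8
```

Run:
```python
import numpy as np
from scipy.optimize import fsolve
a,L,A,B,T,d=2.3,451.8,613.2,-42.9,307.8,239.9
def fk(q2,q3,q5):
    u=q2+q3;w=u+q5
    return a+L*np.sin(q2)+A*np.sin(u)-B*np.cos(u)+T*np.sin(w), d+L*np.cos(q2)+A*np.cos(u)+B*np.sin(u)+T*np.cos(w), np.pi-w
# NB sign of B: check against data
print(fk(.37,.025,2.681))
for z in(700,750,800,850,900,950):
  for r in(150,200,250,300,350,400,460):
    s,i,ok,_=fsolve(lambda q:np.array(fk(q[0],q[1],2.66)[:2])-[r,z],[-.3,.8],full_output=1)
    if ok==1: print(z,r,s.round(2),'tilt',np.degrees(fk(*s,2.66)[2]).round(1))
```

```text
(np.float64(461.41373089265085), np.float64(903.4606181237685), 0.06559265358979305)
700 150 [-0.54  1.42] tilt -23.0
700 200 [-0.43  1.37] tilt -26.6
700 250 [-0.31  1.31] tilt -29.4
700 300 [-0.2   1.23] tilt -31.3
700 350 [-0.09  1.13] tilt -32.3
700 400 [0.02 1.03] tilt -32.6
700 460 [0.16 0.88] tilt -31.8
750 150 [-0.51  1.28] tilt -16.3
750 200 [-0.41  1.23] tilt -19.7
750 250 [-0.3   1.17] tilt -22.2
750 300 [-0.19  1.09] tilt -24.0
750 350 [-0.08  1.  ] tilt -25.0
750 400 [0.03 0.89] tilt -25.1
750 460 [0.17 0.74] tilt -24.2
800 150 [-0.47  1.13] tilt -9.8
800 200 [-0.37  1.08] tilt -12.8
800 250 [-0.27  1.01] tilt -15.1
800 300 [-0.16  0.93] tilt -16.7
800 350 [-0.05  0.84] tilt -17.5
800 400 [0.06 0.73] tilt -17.5
800 460 [0.2  0.57] tilt -16.3
850 150 [-0.42  0.96] tilt -3.1
850 200 [-0.33  0.91] tilt -5.8
850 250 [-0.23  0.84] tilt -7.9
850 300 [-0.12  0.76] tilt -9.2
850 350 [-0.01  0.66] tilt -9.7
850 400 [0.1  0.55] tilt -9.4
850 460 [0.25 0.37] tilt -7.5
900 150 [-0.36  0.77] tilt 3.9
900 200 [-0.27  0.72] tilt 1.5
900 250 [-0.17  0.65] tilt -0.2
900 300 [-0.06  0.57] tilt -1.2
900 350 [0.05 0.46] tilt -1.2
900 400 [0.17 0.32] tilt -0.2
900 460 [0.33 0.09] tilt 3.2
950 150 [-0.28  0.56] tilt 11.5
950 200 [-0.19  0.5 ] tilt 9.5
950 250 [-0.09  0.42] tilt 8.3
950 300 [0.02 0.32] tilt 8.0
950 350 [0.14 0.19] tilt 8.8
950 400 [ 0.28 -0.  ] tilt 11.6
```

Request:
{"method": "servo_tool", "body": {
  "steps": [
    [[0,0,-20,0],[0,-25,-35,0],[-5,-35,-35,-0.09],[-5,-35,-35,-0.09],[-10,-35,-30,-0.09],[-10,-35,-30,-0.09],[-10,-35,-30,-0.09],[-10,-35,-20,-0.09]]
  ]
}}

```text
clock: 13.73
tcp_pos: [407.4, -194.5, 719.8]
orientation: [0.904, 0.423, 0.027, 0.044]
wrist_force: [0.0, 0.2, -0.4]
gripper_width: 0.005
```

```bash
python3 st.py;  python3 - <<'E'
import numpy as np
from scipy.optimize import fsolve
a,L,A,B,T,d=2.3,451.8,613.2,-42.9,307.8,239.9
def fk(q2,q3,q5):
    u=q2+q3;w=u+q5
    return a+L*np.sin(q2)+A*np.sin(u)-B*np.cos(u)+T*np.sin(w), d+L*np.cos(q2)+A*np.cos(u)+B*np.sin(u)+T*np.cos(w), np.pi-w
for z in (500,600,700):
  for t in (0,10,20,30,35,40):
    s=fsolve(lambda q:[fk(q[0],.05,q[1])[1]-z,fk(q[0],.05,q[1])[2]-np.radians(t)],[.8,2.2]);print(z,t,s.round(2),round(fk(s[0],.05,s[1])[0]))
E
```

```text
13.7333 [ 407.4 -194.5  719.8] [-5.63e-01 -2.03e-01  1.11e+00 -2.00e-03  2.13e+00 -1.44e+00] F [ 0.   0.2 -0.4]
z [ 0.086 -0.057 -0.995] jaw [0.64  0.768 0.012] tilt deg 5.9
500 0 [0.94 2.15] 903
500 10 [0.94 1.97] 959
500 20 [0.96 1.78] 1020
500 30 [0.98 1.58] 1081
500 35 [1.   1.48] 1112
500 40 [1.02 1.38] 1142
600 0 [0.82 2.27] 831
600 10 [0.83 2.09] 889
600 20 [0.85 1.9 ] 951
600 30 [0.87 1.7 ] 1017
600 35 [0.89 1.59] 1050
600 40 [0.91 1.49] 1082
700 0 [0.7 2.4] 740
700 10 [0.7  2.21] 798
700 20 [0.72 2.02] 864
700 30 [0.75 1.82] 934
700 35 [0.77 1.71] 970
700 40 [0.79 1.6 ] 1006
```

Request:
{"method": "servo_tool", "body": {
  "steps": [
    [[34,-21,0,0],[34,-21,0,0],[34,-21,0,0],[34,-21,0,0],[34,-21,0,0],[34,-21,0,0],[34,-21,0,0],[0,0,0,0]]
  ]
}}

```text
clock: 14.4
tcp_pos: [637.3, -349.5, 715.6]
orientation: [0.909, 0.414, 0.027, 0.046]
wrist_force: [3.2, -1.2, -5.3]
gripper_width: 0.007
```

```bash
python3 st.py
```

```text
14.4 [ 637.3 -349.5  715.6] [-0.574  0.495  0.33  -0.006  2.21  -1.432] F [ 3.2 -1.2 -5.3]
z [ 0.086 -0.061 -0.994] jaw [0.656 0.754 0.01 ] tilt deg 6.1
```

Request:
{"method": "servo_tool", "body": {
  "steps": [
    [[17,-11,0,0],[17,-11,0,0],[17,-11,0,0],[17,-11,0,0],[17,-11,0,0],[17,-11,0,0],[17,-11,0,0],[17,-11,0,0]]
  ]
}}

```text
clock: 15.07
tcp_pos: [728.1, -415.2, 643.0]
orientation: [0.908, 0.412, 0.037, 0.059]
wrist_force: [0.4, 0.1, -0.2]
gripper_width: 0.01
```

```bash
python3 st.py
```

```text
15.0667 [ 728.1 -415.2  643. ] [-5.820e-01  7.890e-01  2.500e-02 -1.000e-03  2.188e+00 -1.435e+00] F [ 0.4  0.1 -0.2]
z [ 0.116 -0.077 -0.99 ] jaw [0.657 0.754 0.018] tilt deg 8.0
```

Request:
{"method": "servo_tool", "body": {
  "steps": [
    [[24,-16,29,0],[24,-16,29,0],[24,-16,29,0],[24,-16,29,0],[24,-16,29,0],[24,-16,29,0],[24,-16,29,0],[24,-16,29,0]]
  ]
}}

```text
clock: 15.73
tcp_pos: [743.0, -441.5, 696.6]
orientation: [0.896, 0.407, 0.099, 0.148]
wrist_force: [-0.1, 0.7, -0.1]
gripper_width: 0.008
```

```bash
python3 st.py
```

```text
15.7333 [ 743.  -441.5  696.6] [-0.604  0.74   0.025  0.019  2.019 -1.446] F [-0.1  0.7 -0.1]
z [ 0.297 -0.185 -0.937] jaw [0.649 0.759 0.056] tilt deg 20.5
```

Request:
{"method": "servo_tool", "body": {
  "steps": [
    [[24,-16,29,0],[24,-16,29,0],[24,-16,29,0],[24,-16,29,0],[24,-16,29,0],[24,-16,29,0],[24,-16,29,0],[0,0,0,0]]
  ]
}}

```text
clock: 16.4
tcp_pos: [769.6, -470.1, 735.2]
orientation: [0.876, 0.398, 0.152, 0.227]
wrist_force: [-0.1, 0.5, -0.2]
gripper_width: 0.006
```

```bash
python3 st.py
```

```text
16.4 [ 769.6 -470.1  735.2] [-0.619  0.721  0.026  0.037  1.842 -1.453] F [-0.1  0.5 -0.2]
z [ 0.447 -0.275 -0.851] jaw [0.637 0.766 0.086] tilt deg 31.7
```

Request:
{"method": "servo_tool", "body": {
  "steps": [
    [[-20,20,-10,0],[-22,28,-18,0.06],[-22,28,-18,0.06],[-22,28,-18,0.06],[-22,28,-18,0.06],[-22,28,-18,0.06],[-22,28,-18,0.06],[-22,28,-18,0.06]]
  ]
}}

```text
clock: 17.07
tcp_pos: [628.8, -288.2, 603.3]
orientation: [0.782, 0.562, 0.191, 0.189]
wrist_force: [0.4, -0.4, 2.0]
gripper_width: 0.004
```

```bash
python3 st.py
```

```text
17.0667 [ 628.8 -288.2  603.3] [-0.602 -0.095  1.3    0.227  1.44  -1.821] F [ 0.4 -0.4  2. ]
z [ 0.512 -0.081 -0.855] jaw [0.295 0.951 0.086] tilt deg 31.2
```

Request:
{"method": "servo_tool", "body": {
  "steps": [
    [[-20,34,-10,0.03],[-20,34,-10,0.02],[-20,34,-10,0],[-20,34,-10,0],[-20,34,-10,0],[-20,34,-10,0],[-20,34,-10,0],[-20,34,-10,0]]
  ]
}}

```text
clock: 17.73
tcp_pos: [461.3, -15.9, 512.5]
orientation: [0.771, 0.579, 0.194, 0.181]
wrist_force: [1.4, 0.3, 0.3]
gripper_width: 0.003
```

```bash
python3 st.py
```

```text
17.7333 [461.3 -15.9 512.5] [-0.173 -0.663  1.861  0.035  1.407 -1.459] F [1.4 0.3 0.3]
z [ 0.509 -0.054 -0.859] jaw [0.253 0.963 0.09 ] tilt deg 30.8
```

Request:
{"method": "servo_tool", "body": {
  "steps": [
    [[8,27,-26,0],[8,27,-26,0],[8,27,-26,0],[8,27,-26,0],[8,27,-26,0],[8,27,-26,0],[8,27,-26,0],[8,27,-26,0]]
  ]
}}

```text
clock: 18.4
tcp_pos: [519.0, 213.1, 308.4]
orientation: [0.766, 0.578, 0.207, 0.188]
wrist_force: [0.6, -0.7, 0.6]
gripper_width: 0.003
```

```bash
python3 st.py
python3 - <<'E'
from h import *
grab('top','t4');grab('side','s4')
E
```

```text
18.4 [519.  213.1 308.4] [ 0.435 -0.42   2.055 -0.321  1.026 -0.759] F [ 0.6 -0.7  0.6]
z [ 0.536 -0.049 -0.843] jaw [0.245 0.964 0.1  ] tilt deg 32.5
```

View pics/s4.png

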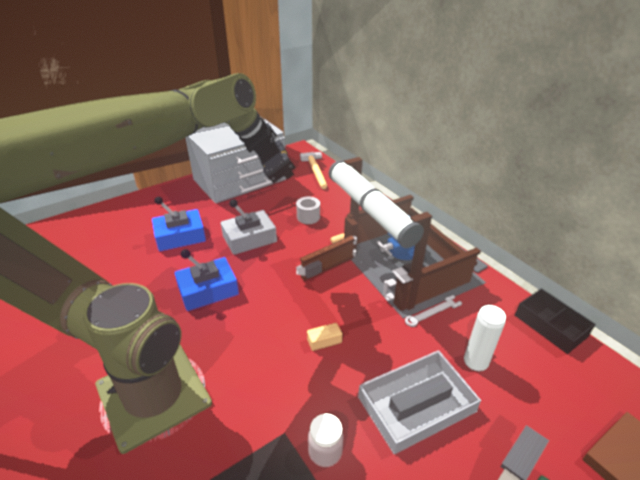

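View pics/t4.png

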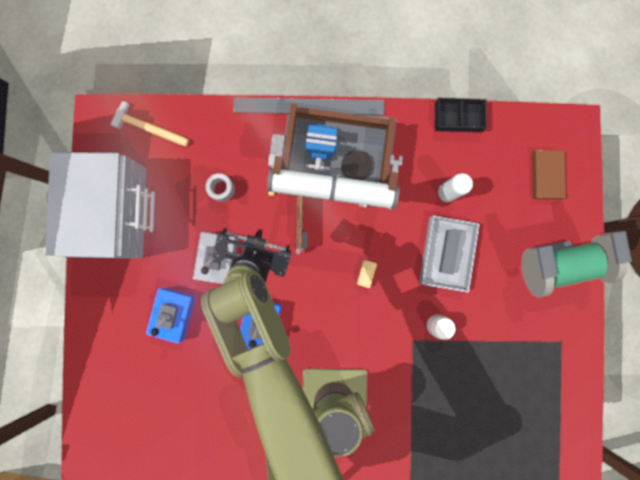

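Request:
{"method": "servo_tool", "body": {
  "steps": [
    [[2,-3,-30,0],[2,-3,-30,0],[2,-3,-30,0],[2,-3,-30,0],[2,-3,-30,0],[0,-3,-20,0],[0,0,0,0],[0,0,0,0]]
  ]
}}

```text
clock: 19.17
tcp_pos: [528.6, 194.4, 133.0]
orientation: [0.765, 0.581, 0.207, 0.188]
wrist_force: [-0.1, 1.1, 0.8]
gripper_width: 0.006
```

```bash
python3 st.py
```

```text
19.1667 [528.6 194.4 133. ] [ 0.384 -0.279  2.251 -0.393  0.692 -0.672] F [-0.1  1.1  0.8]
z [ 0.535 -0.047 -0.843] jaw [0.24  0.966 0.098] tilt deg 32.5
```

Request:
{"method": "servo_tool", "body": {
  "steps": [
    [[1,-3,-12,0],[1,-3,-15,0],[1,-3,-15,0],[0,-3,-15,0],[0,-3,-8,0],[0,-2,0,0],[0,0,0,0],[0,0,0,0]]
  ]
}}

```text
clock: 19.83
tcp_pos: [543.7, 179.6, 88.5]
orientation: [0.763, 0.576, 0.221, 0.193]
wrist_force: [-0.6, 0.7, 0.2]
gripper_width: 0.005
```

```bash
python3 st.py
python3 - <<'E'
from h import *
grab('top','t5');grab('side','s5');crop('t5',170,160,200,150,4,'t5c');crop('s5',200,120,200,180,4,'s5c')
E
```

```text
19.8333 [543.7 179.6  88.5] [ 0.34  -0.206  2.286 -0.444  0.549 -0.634] F [-0.6  0.7  0.2]
z [ 0.56  -0.04  -0.827] jaw [0.238 0.965 0.114] tilt deg 34.2
```

View pics/t5c.png

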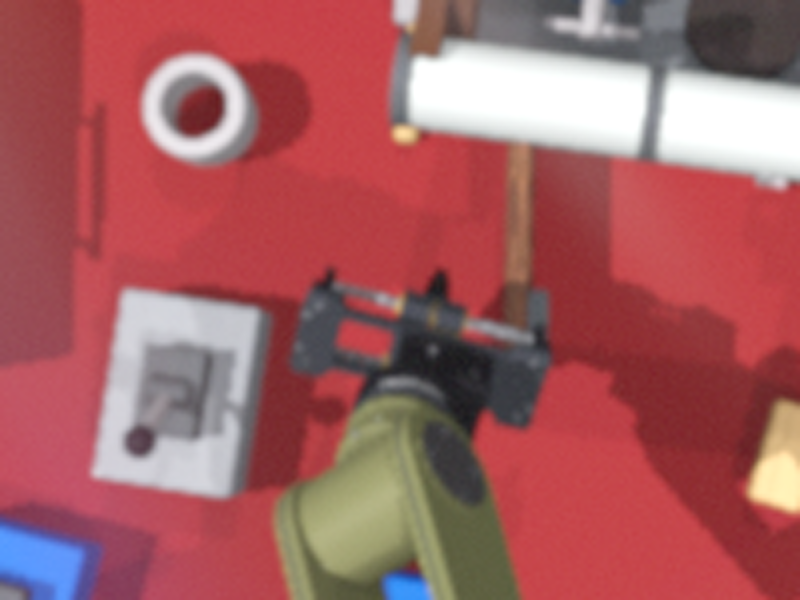

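View pics/s5c.png

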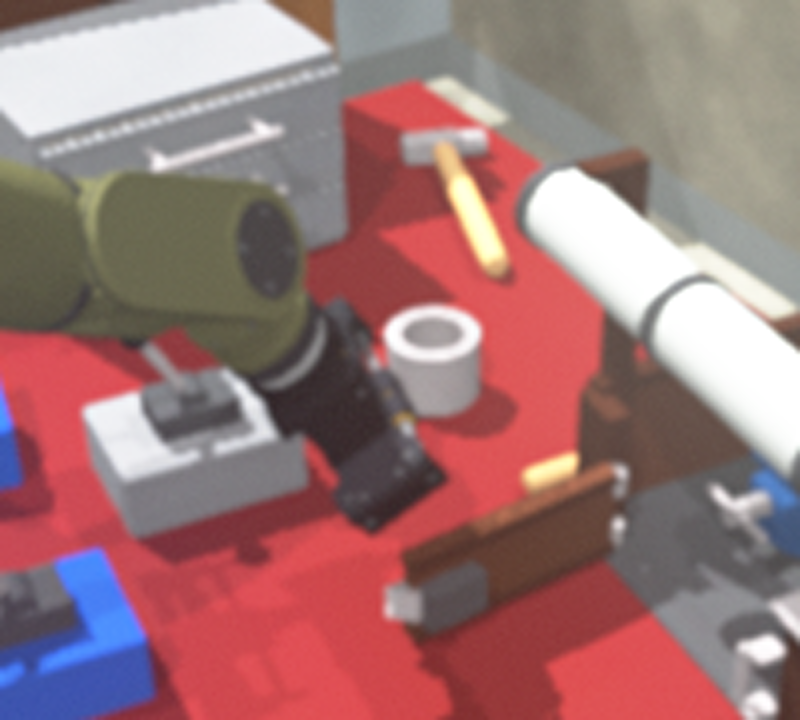

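Run:
```python
import numpy as np
O=np.array([659.2,23.1]);a=-.105;X=np.array([np.cos(a),np.sin(a)]);Y=np.array([-np.sin(a),np.cos(a)])
for rho in (130,140):
  for g in (1.44,1.3,1.1,.9,.7,.5,.3,.15,.05,0,-.01):
    p=np.array([0,100.])+rho*np.array([-np.sin(g),-np.cos(g)])+17*np.array([-np.cos(g),np.sin(g)]); print(rho,g,(O+p[0]*X+p[1]*Y).round(0))
```

```text
130 1.44 [539. 136.]
130 1.3 [539. 118.]
130 1.1 [542.  92.]
130 0.9 [551.  67.]
130 0.7 [564.  45.]
130 0.5 [582.  25.]
130 0.3 [603.  10.]
130 0.15 [620.   1.]
130 0.05 [633.  -3.]
130 0 [639.  -5.]
130 -0.01 [640.  -5.]
140 1.44 [529. 136.]
140 1.3 [529. 116.]
140 1.1 [533.  88.]
140 0.9 [542.  62.]
140 0.7 [557.  38.]
140 0.5 [576.  17.]
140 0.3 [599.   1.]
140 0.15 [618.  -9.]
140 0.05 [631. -13.]
140 0 [638. -15.]
140 -0.01 [639. -15.]
```

Request:
{"method": "servo_tool", "body": {
  "steps": [
    [[-5,-3,-7,0],[-3,-3,-7,0],[-2,-5,-5,0],[0,-6,0,0],[0,-6,0,0],[0,-6,0,0],[0,-6,0,0],[0,0,0,0]]
  ]
}}

```text
clock: 20.6
tcp_pos: [531.3, 141.8, 67.2]
orientation: [0.762, 0.577, 0.221, 0.193]
wrist_force: [-0.1, -0.4, -0.5]
gripper_width: 0.005
```

```bash
python3 st.py
```

```text
20.6 [531.3 141.8  67.2] [ 0.26  -0.241  2.356 -0.397  0.489 -0.736] F [-0.1 -0.4 -0.5]
z [ 0.56  -0.039 -0.828] jaw [0.236 0.965 0.114] tilt deg 34.1
```

Request:
{"method": "servo_tool", "body": {
  "steps": [
    [[0,-8,0,0],[0,-12,0,0],[0,-12,0,0],[1,-12,0,0],[2,-12,0,0],[3,-12,0,0],[4,-11,0,0],[0,0,0,0]]
  ]
}}

```text
clock: 21.27
tcp_pos: [541.6, 60.0, 67.2]
orientation: [0.761, 0.577, 0.224, 0.193]
wrist_force: [0.4, 0.8, 0.0]
gripper_width: 0.003
```

```bash
python3 st.py
```

```text
21.2667 [541.6  60.   67.2] [ 0.045 -0.282  2.388 -0.143  0.442 -1.142] F [0.4 0.8 0. ]
z [ 0.563 -0.036 -0.825] jaw [0.234 0.965 0.118] tilt deg 34.4
```

Request:
{"method": "servo_tool", "body": {
  "steps": [
    [[6,-10,0,0],[7,-10,0,0],[8,-10,0,0],[9,-9,0,0],[10,-8,0,0],[10,-7,0,0],[0,0,0,0],[0,0,0,0]]
  ]
}}

```text
clock: 21.93
tcp_pos: [590.6, 6.2, 64.8]
orientation: [0.762, 0.577, 0.222, 0.191]
wrist_force: [-0.4, 0.5, -1.0]
gripper_width: -0.003
```

```bash
python3 st.py
python3 - <<'E'
from h import *
grab('top','t6');grab('side','s6');crop('t6',240,140,180,140,4,'t6c');crop('s6',260,130,200,180,4,'s6c')
E
```

```text
21.9333 [590.6   6.2  64.8] [-0.088 -0.159  2.293  0.036  0.413 -1.412] F [-0.4  0.5 -1. ]
z [ 0.56  -0.035 -0.828] jaw [0.236 0.965 0.119] tilt deg 34.1
```

View pics/t6c.png

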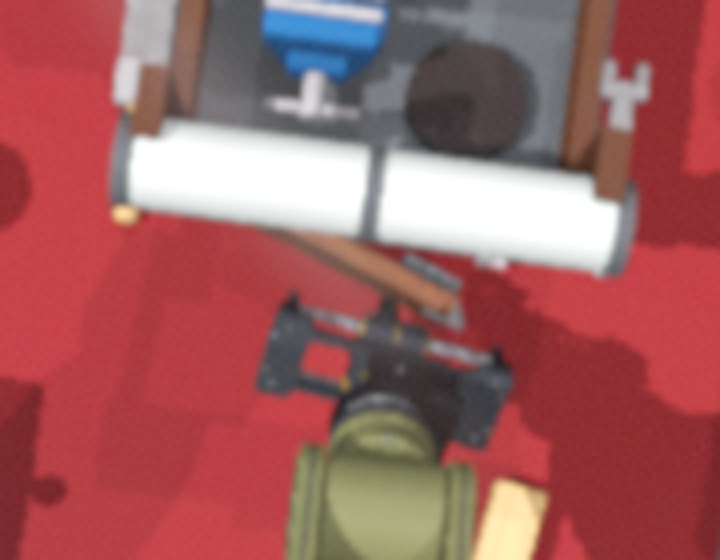

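View pics/s6c.png

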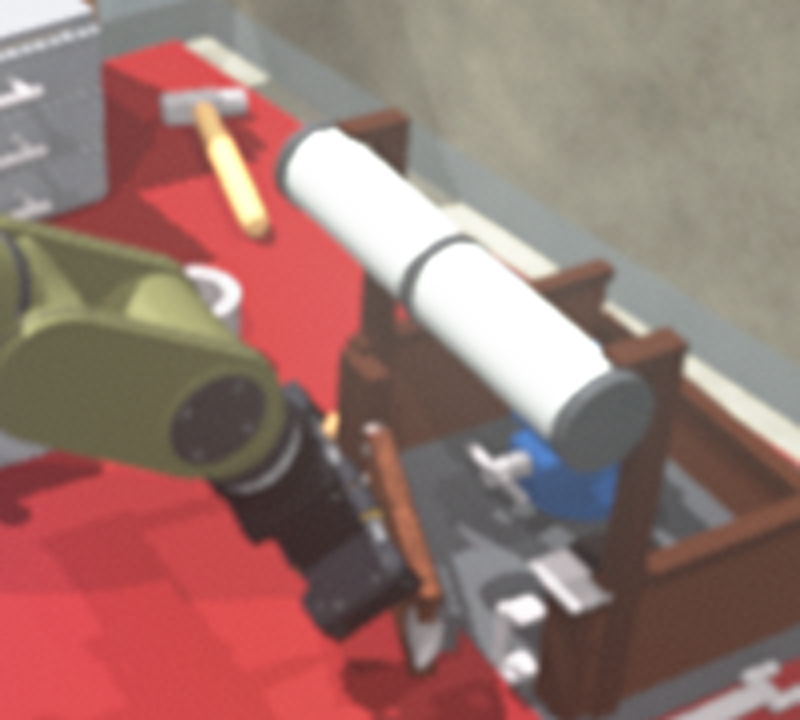

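Request:
{"method": "servo_tool", "body": {
  "steps": [
    [[10,-6,0,0],[10,-5,0,0],[10,-4,1,0],[8,-3,0,0],[8,-2,0,0],[6,-1,0,0],[6,-1,0,0],[6,-1,0,0]]
  ]
}}

```text
clock: 22.7
tcp_pos: [647.4, -14.2, 61.0]
orientation: [0.765, 0.582, 0.211, 0.178]
wrist_force: [-114.5, 4.5, 94.7]
gripper_width: 0.003
```

```bash
python3 st.py
```

```text
22.7 [647.4 -14.2  61. ] [-0.123 -0.007  2.149  0.092  0.443 -1.496] F [-114.5    4.5   94.7]
z [ 0.531 -0.026 -0.847] jaw [0.232 0.966 0.116] tilt deg 32.1
```

Request:
{"method": "servo_tool", "body": {
  "steps": [
    [[-5,0,2,0],[-6,0,0,0],[-8,1,0,0],[-10,1,0,0],[-10,0,0,0],[-10,0,0,0],[0,0,0,0],[0,0,0,0]]
  ]
}}

```text
clock: 23.37
tcp_pos: [598.0, -13.3, 65.6]
orientation: [0.764, 0.582, 0.212, 0.179]
wrist_force: [0.4, 0.5, -0.2]
gripper_width: 0.005
```

```bash
python3 st.py
python3 - <<'E'
from h import *
grab('top','t7');grab('side','s7');crop('t7',240,140,180,140,4,'t7c');crop('s7',300,160,160,150,5,'s7c')
E
```

```text
23.3667 [598.  -13.3  65.6] [-0.134 -0.133  2.258  0.102  0.457 -1.514] F [ 0.4  0.5 -0.2]
z [ 0.533 -0.027 -0.846] jaw [0.233 0.966 0.116] tilt deg 32.3
```

View pics/t7c.png

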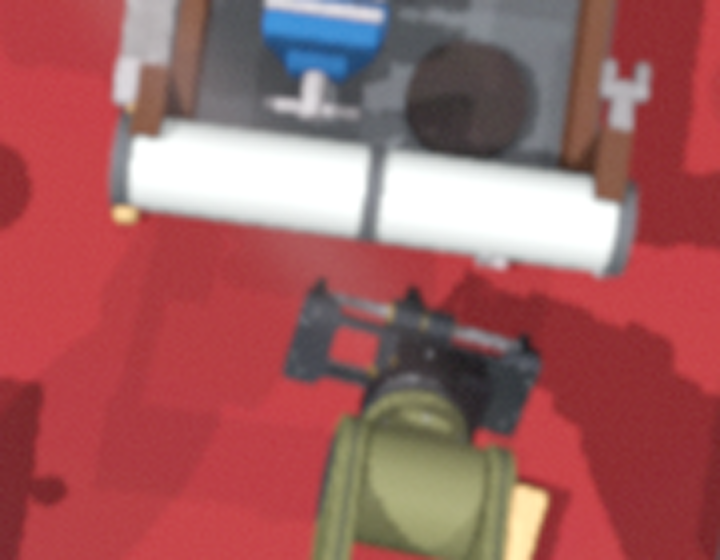

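View pics/s7c.png

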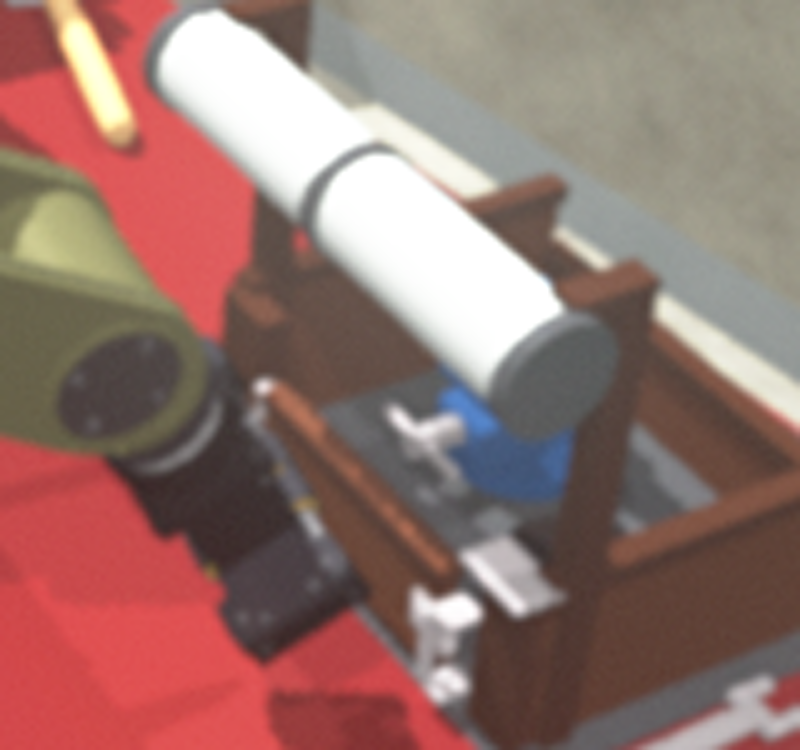

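Request:
{"method": "servo_tool", "body": {
  "steps": [
    [[-20,2,0,0],[-30,2,0,0],[-30,5,5,0],[-30,10,20,0],[-15,20,30,0],[0,25,30,0],[0,25,30,0],[0,25,30,0]]
  ]
}}

```text
clock: 24.13
tcp_pos: [465.0, 98.5, 205.8]
orientation: [0.77, 0.578, 0.206, 0.176]
wrist_force: [1.5, 0.1, 1.0]
gripper_width: 0.005
```

```bash
python3 st.py
```

```text
24.1333 [465.   98.5 205.8] [ 0.171 -0.652  2.363 -0.156  0.9   -1.053] F [1.5 0.1 1. ]
z [ 0.521 -0.033 -0.853] jaw [0.247 0.962 0.113] tilt deg 31.5
```

Request:
{"method": "servo_tool", "body": {
  "steps": [
    [[-4,25,28,0.04],[-12,34,20,0.04],[-14,36,14,0.04],[-15,36,10,0.04],[-16,36,0,0.04],[-16,36,0,0.04],[-16,36,0,0.04],[-12,30,0,0]]
  ]
}}

```text
clock: 24.8
tcp_pos: [361.0, 378.8, 299.9]
orientation: [0.676, 0.679, 0.245, 0.147]
wrist_force: [1.0, -0.1, -0.1]
gripper_width: 0.007
```

```bash
python3 st.py
python3 - <<'E'
from h import *
grab('top','t8');grab('side','s8');crop('t8',260,120,160,130,5,'t8c');crop('s8',310,170,150,130,5,'s8c')
E
```

```text
24.8 [361.  378.8 299.9] [ 0.89  -0.499  2.125 -0.384  1.065 -0.575] F [ 1.  -0.1 -0.1]
z [ 0.531  0.135 -0.837] jaw [-0.043  0.99   0.132] tilt deg 33.2
```

View pics/t8.png

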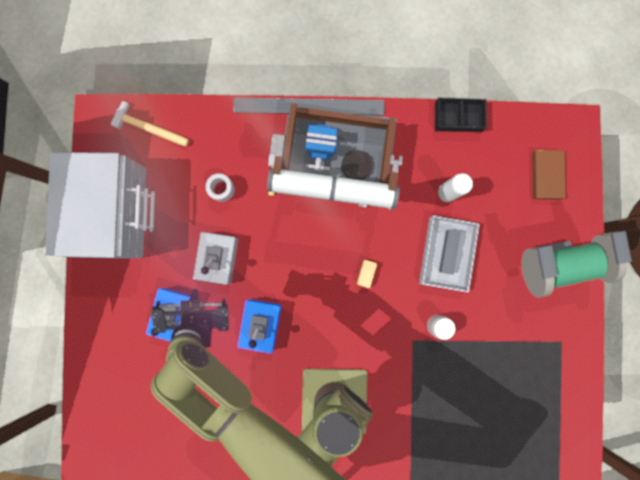

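View pics/s8c.png

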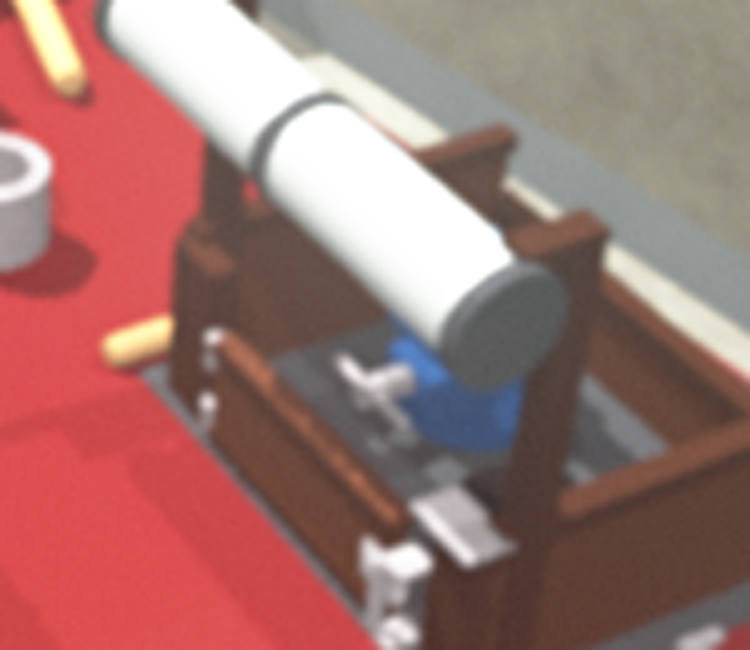

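View pics/s8.png

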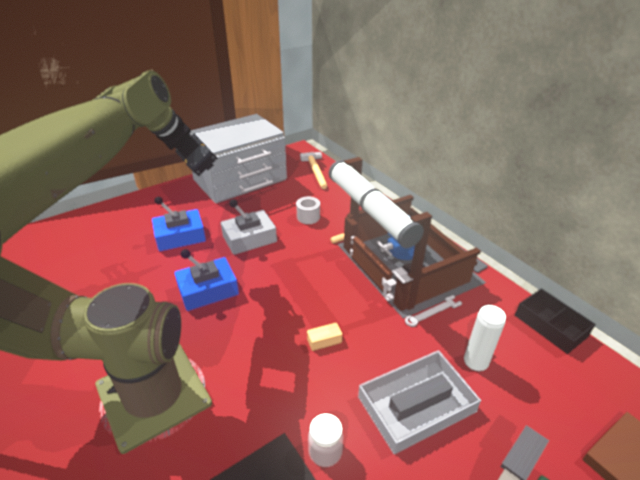

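```bash
python3 - <<'E'
from h import *
a=-.105;O=np.array([659.2,23.1,0]);X=np.array([np.cos(a),np.sin(a),0]);Y=np.array([-np.sin(a),np.cos(a),0])
W=lambda x,y,z:O+x*X+y*Y+np.array([0,0,z])
def g(ang,r,n,z): return W(-r*np.sin(ang)+n*np.cos(ang)*1,100-r*np.cos(ang)-n*np.sin(ang),z)
for ang in(0,.03,.1):
  print(ang,[ ((proj('s8',g(ang,r,n,85))[0]-[310,170])*5).round(0).tolist() for r,n in((8,-6),(188,-6),(188,6),(8,6))])
print('pin',[((proj('s8',W(-16,-97,z))[0]-[310,170])*5).round(0).tolist() for z in(0,50,80)])
E
python3 - <<'E'
from h import *
crop('s8',375,255,40,35,18,'z8')
E
```

```text
0 [[208.0, 342.0], [383.0, 522.0], [401.0, 515.0], [225.0, 336.0]]
0.03 [[208.0, 342.0], [374.0, 525.0], [393.0, 518.0], [225.0, 336.0]]
0.1 [[206.0, 342.0], [353.0, 531.0], [372.0, 526.0], [224.0, 337.0]]
pin [[363.0, 648.0], [371.0, 584.0], [377.0, 545.0]]
```

View pics/z8.png

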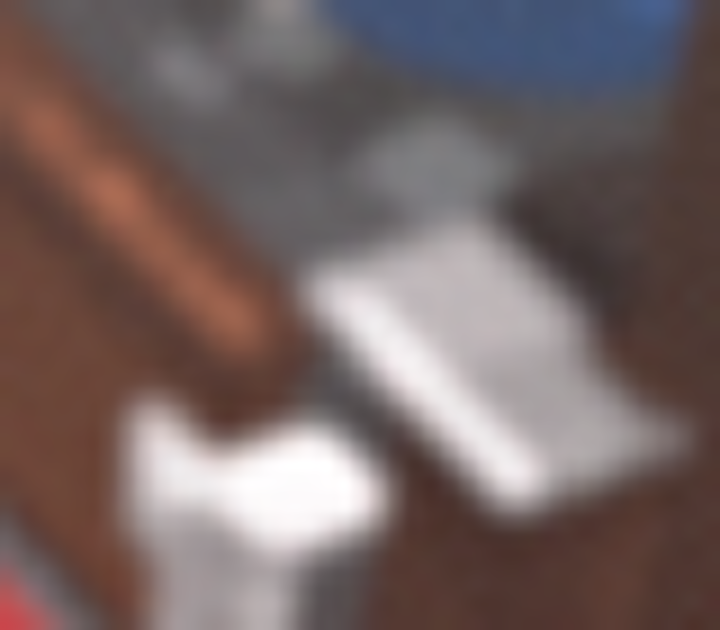

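Run:
```python
from h import *
crop('t8',185,225,60,60,10,'kt');crop('s8',210,190,75,60,10,'ks')
```

```text
(no output)
```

View pics/kt.png

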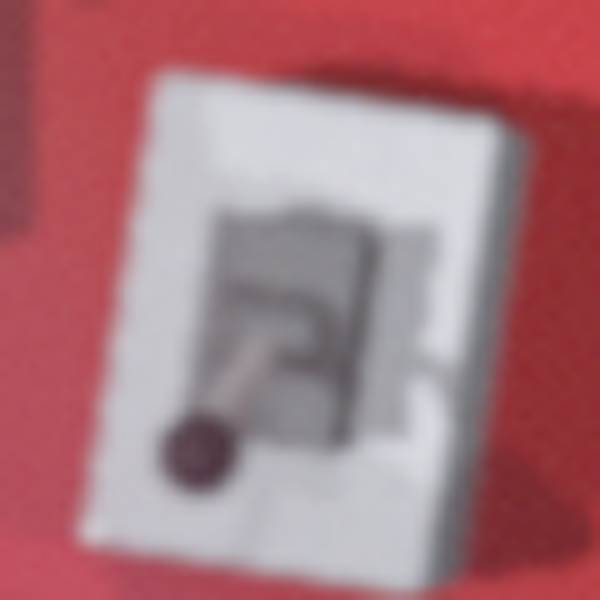

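View pics/ks.png

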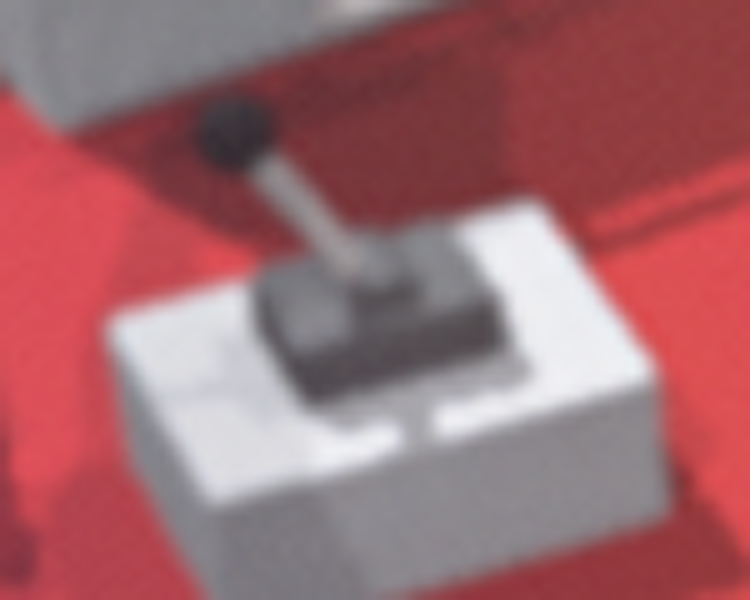

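Run:
```python
from h import *
print(tri([('t8',185+19.9,225+45.3),('s8',210+23.6,190+13.0)]).round(1), at('t8',204.9,270.3,152).round(1), at('s8',233.6,203,152).round(1))
e=np.array([at('t8',185+x/10,225+y/10,60) for x,y in((160,70),(503,115),(428,590),(80,545))]);print(e.round(0).tolist(),e.mean(0).round(1))
```

```text
[416.3 391.7 152.6] [415.  392.6 152. ] [417.9 391.6 152. ]
[[534.0, 431.0, 60.0], [522.0, 322.0, 60.0], [372.0, 342.0, 60.0], [384.0, 452.0, 60.0]] [453.1 386.7  60. ]
```

Request:
{"method": "servo_tool", "body": {
  "steps": [
    [[-2,4,-20,0],[-2,4,-25,0],[-2,4,-25,0],[-2,3,-25,0],[-2,0,-20,0],[-1,0,-10,0],[0,0,0,0],[0,0,0,0]]
  ]
}}

```text
clock: 25.57
tcp_pos: [350.4, 398.2, 173.1]
orientation: [0.673, 0.681, 0.248, 0.146]
wrist_force: [1.1, 0.3, 0.3]
gripper_width: 0.003
```

```bash
python3 st.py
```

```text
25.5667 [350.4 398.2 173.1] [ 0.939 -0.381  2.26  -0.479  0.849 -0.4  ] F [1.1 0.3 0.3]
z [ 0.532  0.141 -0.835] jaw [-0.051  0.99   0.135] tilt deg 33.4
```

Request:
{"method": "servo_tool", "body": {
  "steps": [
    [[3,0,-12,0],[5,0,-12,0],[5,0,-8,0],[6,0,-3,0],[6,0,0,0],[0,0,0,0],[0,0,0,0],[0,0,0,0]]
  ]
}}

```text
clock: 26.23
tcp_pos: [383.3, 401.8, 149.5]
orientation: [0.674, 0.678, 0.256, 0.146]
wrist_force: [-0.3, 0.4, -0.6]
gripper_width: 0.003
```

```bash
python3 st.py
```

```text
26.2333 [383.3 401.8 149.5] [ 0.882 -0.305  2.25  -0.493  0.751 -0.406] F [-0.3  0.4 -0.6]
z [ 0.542  0.151 -0.827] jaw [-0.05   0.988  0.147] tilt deg 34.2
```

Request:
{"method": "servo_tool", "body": {
  "steps": [
    [[0,-4,-6,0],[0,-3,-5,0],[8,-1,0,0],[9,-1,0,0],[9,-1,0,0],[9,-1,0,0],[0,0,0,0],[0,0,0,0]]
  ]
}}

```text
clock: 26.9
tcp_pos: [421.7, 389.8, 138.1]
orientation: [0.674, 0.678, 0.256, 0.145]
wrist_force: [-0.8, 0.5, -0.2]
gripper_width: 0.003
```

```bash
python3 st.py
```

```text
26.9 [421.7 389.8 138.1] [ 0.796 -0.258  2.235 -0.461  0.685 -0.493] F [-0.8  0.5 -0.2]
z [ 0.542  0.152 -0.826] jaw [-0.05   0.988  0.149] tilt deg 34.3
```

Request:
{"method": "servo_tool", "body": {
  "steps": [
    [[8,-1,0,0],[8,-1,0,0],[7,-1,0,0],[5,-1,0,0],[0,0,0,0],[0,0,0,0],[0,0,0,0],[0,0,0,0]]
  ]
}}

```text
clock: 27.57
tcp_pos: [453.3, 385.3, 138.1]
orientation: [0.674, 0.678, 0.256, 0.145]
wrist_force: [-0.4, 0.4, 0.5]
gripper_width: 0.001
```

```bash
python3 st.py;  python3 - <<'E'
from h import *
grab('top','t9');grab('side','s9');crop('t9',175,205,90,80,8,'kt9');crop('s9',200,150,100,100,7,'ks9')
E
```

```text
27.5667 [453.3 385.3 138.1] [ 0.739 -0.215  2.2   -0.428  0.655 -0.562] F [-0.4  0.4  0.5]
z [ 0.542  0.152 -0.826] jaw [-0.05   0.988  0.149] tilt deg 34.3
```

View pics/kt9.png

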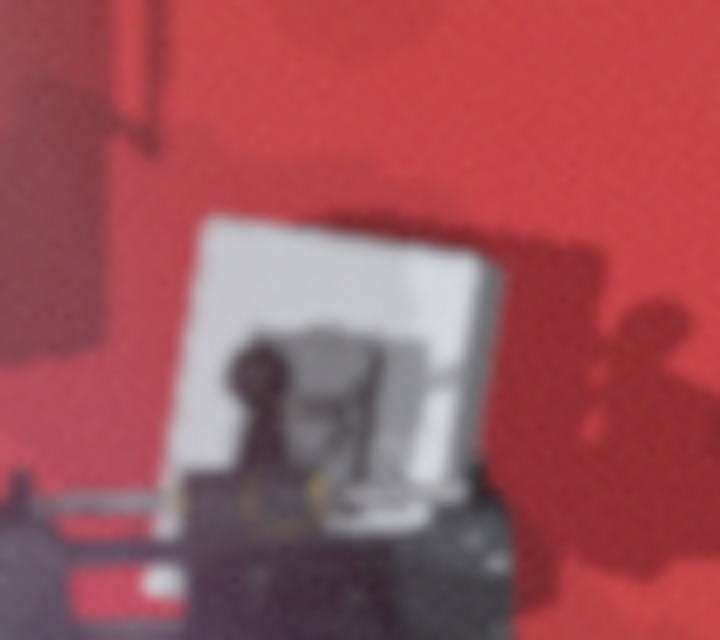

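View pics/ks9.png

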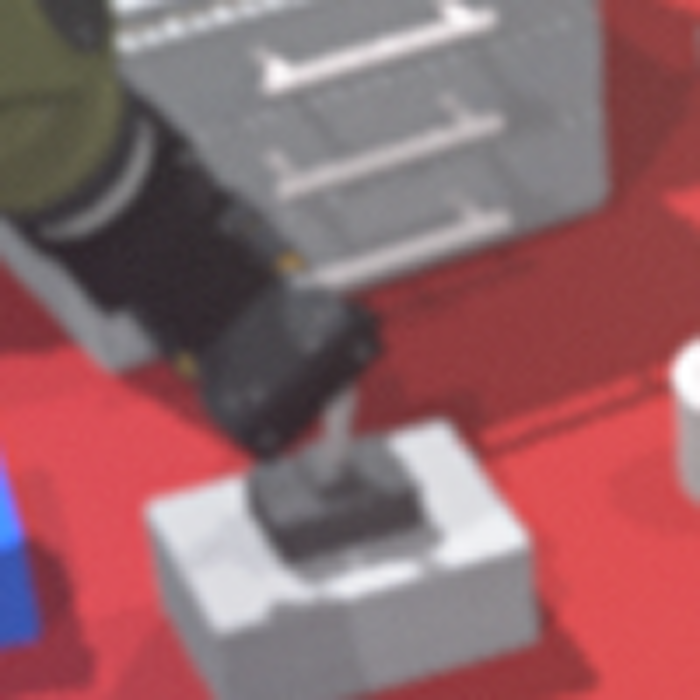

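Request:
{"method": "servo_tool", "body": {
  "steps": [
    [[6,-1,0,0],[5,-1,0,0],[3,0,0,0],[0,0,0,0],[0,0,0,0],[0,0,0,0],[0,0,0,0],[0,0,0,0]]
  ]
}}

```text
clock: 28.33
tcp_pos: [468.1, 383.1, 137.7]
orientation: [0.674, 0.678, 0.256, 0.145]
wrist_force: [-1.3, 0.5, 0.8]
gripper_width: 0.004
```

Request:
{"method": "servo_tool", "body": {
  "steps": [
    [[3,0,0,0],[3,0,0,0],[0,0,0,0],[0,0,0,0],[0,0,0,0],[0,0,0,0],[0,0,0,0],[0,0,0,0]]
  ]
}}

```text
clock: 29.0
tcp_pos: [473.0, 382.9, 136.9]
orientation: [0.674, 0.678, 0.254, 0.144]
wrist_force: [-3.0, -0.5, 2.0]
gripper_width: 0.004
```

Request:
{"method": "servo_tool", "body": {
  "steps": [
    [[2,0,0,0],[1,0,0,0],[0,0,0,0],[0,0,0,0],[0,0,0,0],[0,0,0,0],[0,0,0,0],[0,0,0,0]]
  ]
}}

```text
clock: 29.67
tcp_pos: [473.0, 383.0, 136.9]
orientation: [0.676, 0.678, 0.252, 0.142]
wrist_force: [-4.8, -0.1, 1.8]
gripper_width: 0.001
```

Run:
```python
from h import *
grab('top','t10');grab('side','s10');crop('t10',175,205,90,80,8,'kt10');crop('s10',200,150,100,100,7,'ks10')
```

```text
(no output)
```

View pics/kt10.png

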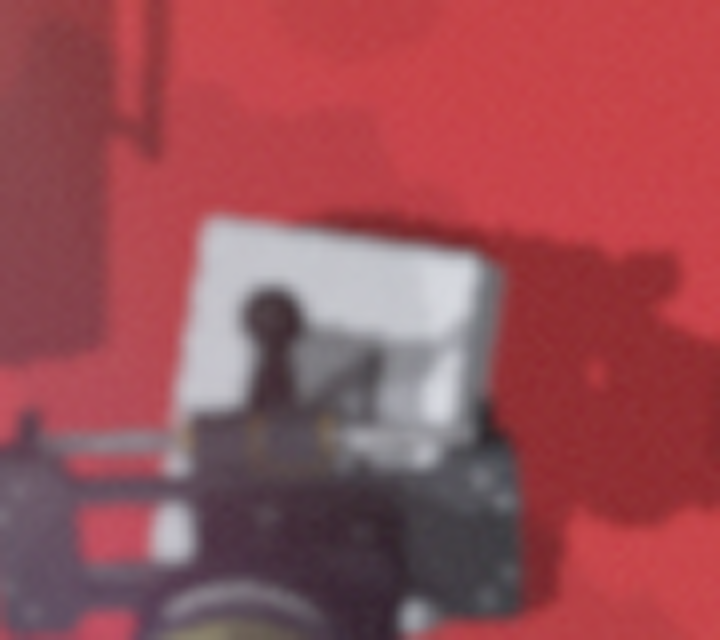

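View pics/ks10.png

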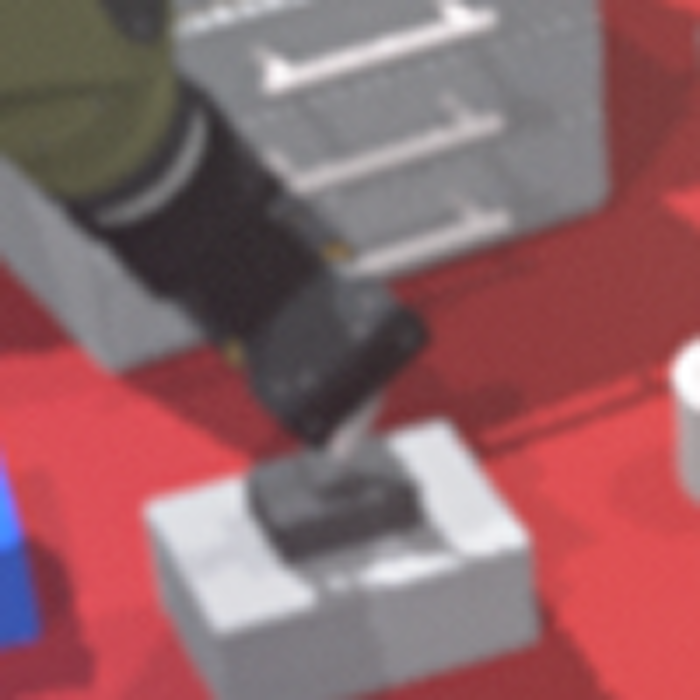

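Run:
```python
from h import *
for z in(152,155): print(at('t10',175+272/8-.4,205+316/8-.4,z).round(1))
```

```text
[492.2 383.9 152. ]
[492.1 383.1 155. ]
```

Request:
{"method": "servo_tool", "body": {
  "steps": [
    [[4,-1,0,0],[4,0,0,0],[3,0,0,0],[0,0,0,0],[0,0,0,0],[0,0,0,0],[0,0,0,0],[0,0,0,0]]
  ]
}}

```text
clock: 30.43
tcp_pos: [472.7, 383.6, 136.9]
orientation: [0.68, 0.678, 0.244, 0.135]
wrist_force: [-3.1, 0.1, 1.3]
gripper_width: 0.003
```

Request:
{"method": "servo_tool", "body": {
  "steps": [
    [[-8,1,0,0],[-15,2,0,0],[-25,2,5,0],[-25,0,15,0],[-20,0,25,0],[-10,0,30,0],[0,0,35,0],[0,0,35,0]]
  ]
}}

```text
clock: 31.1
tcp_pos: [362.5, 383.7, 274.3]
orientation: [0.681, 0.679, 0.237, 0.136]
wrist_force: [0.5, 0.3, 0.4]
gripper_width: 0.004
```

Request:
{"method": "servo_tool", "body": {
  "steps": [
    [[0,0,35,0],[0,0,35,0],[-10,0,35,0],[-10,0,35,0],[-10,0,0,0],[0,0,0,0],[0,0,0,0],[0,0,0,0]]
  ]
}}

```text
clock: 31.77
tcp_pos: [331.7, 384.7, 435.3]
orientation: [0.68, 0.676, 0.25, 0.136]
wrist_force: [0.2, -0.1, -1.1]
gripper_width: 0.009
```

```bash
python3 st.py
python3 - <<'E'
from h import *
grab('top','t11');grab('side','s11');crop('t11',185,225,60,60,10,'kt11')
E
```

```text
31.7667 [331.7 384.7 435.3] [ 0.947 -0.535  1.927 -0.357  1.293 -0.6  ] F [ 0.2 -0.1 -1.1]
z [ 0.524  0.154 -0.838] jaw [-0.039  0.987  0.157] tilt deg 33.1
```

View pics/t11.png

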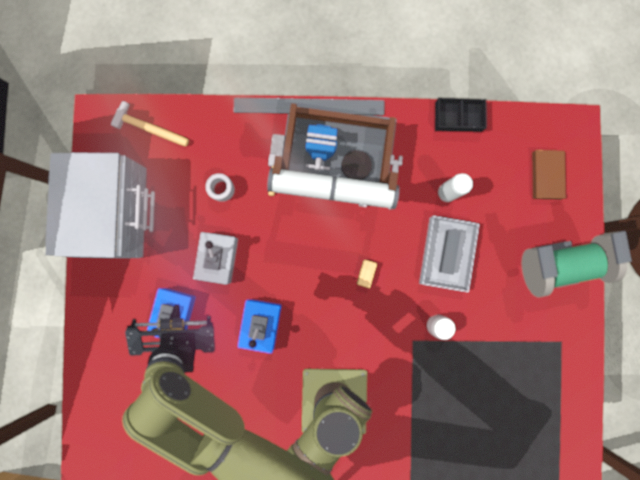

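View pics/s11.png

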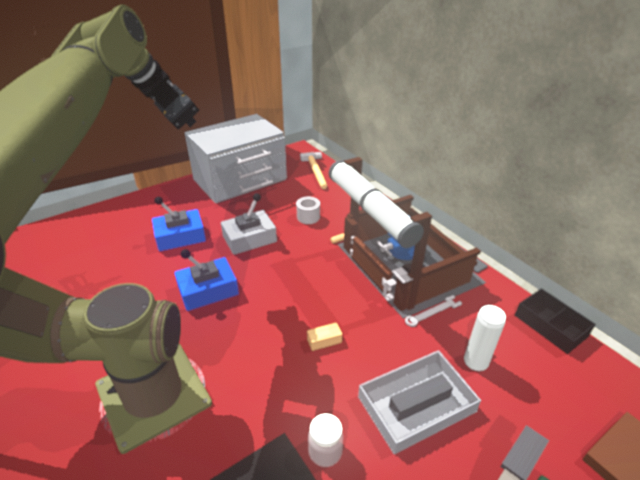

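View pics/kt11.png

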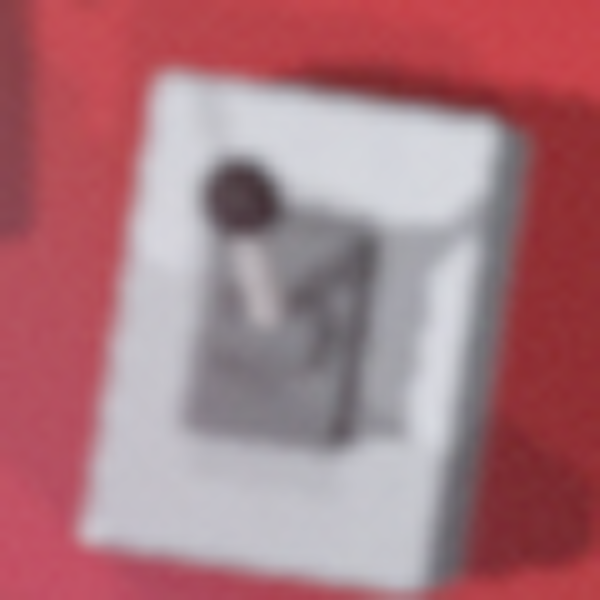

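Run:
```python
from h import *
crop('s11',210,190,75,60,10,'ks11')
print(at('t11',185+24.1-.45,225+19.7-.45,152).round(1))
```

```text
[491.8 383.7 152. ]
```

View pics/ks11.png

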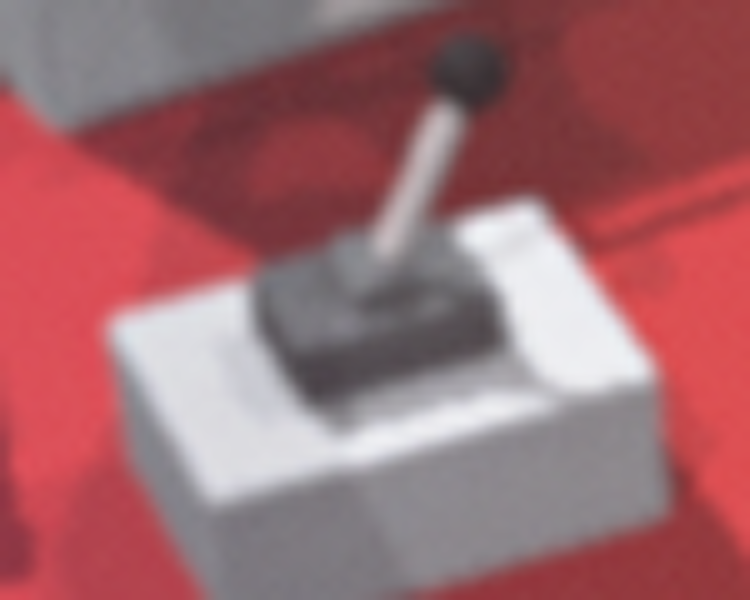

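Run:
```python
from h import *
print(tri([('t11',208.65,244.25),('s11',210+46.9-.45,190+7.3-.45)]).round(1), ctrl.state()['wrist_force'].round(1))
print(workorder.hand_in())
```

```text
[492.1 383.7 151.3] [-0.5  0.   0.4]
the job is handed in; nothing more can be done
None
```

The job is done in the order asked and handed in at about 32 s of the 72 s allowed, but one force reading went over a limit, so it may be judged a fail.

**What I did:** I laid the tube flat in the offcut tray, releasing it only once it touched the floor. Moves can only turn the tool about the vertical, so I got a tilt of about 34° by driving the arm against the edge of its reach. I then came in beneath the pipe, pushed the gate to its stop, and threw the grey extractor's lever until it stalled.

**Last checks:**
- **Tube:** it lies flat inside the tray in the final pictures.
- **Gate:** its free edge is within about 1 pixel of the modelled shut position (a 0.03 rad opening would shift it about 2 pixels). The cameras cannot show the 0.015 rad latch directly; I infer it from the hard push to the stop and the gate staying shut afterwards.
- **Lever:** the knob is at (492, 384, 151) mm against about (492, 383, 152) expected for fully on.
- **Bystanders:** the ones visible look unmoved, and I saw no contact with the pipe. The robot was touching nothing at hand-in.

**What went wrong:**
- **Wrist force:** at the gate's stop I over-pressed briefly. One reading was (-114, 4, 95) N, about 149 N in total, above the 120 N limit. I backed off on the next move.
- **Joint limits:** while I built up the tilt, joint 3 read 0.025 and, briefly, joint 5 read 2.681. The stated limits, 0.03 and 2.68, are rounded, so I can't tell whether either was actually passed.

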